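# Load the laser-marking pallet

### The arm

A 6-joint arm with a two-finger parallel gripper is mounted at the origin on the work surface. World frame = base frame: x ahead of the robot, y to its left, z up, the work surface at z = 0. Lengths are in m, angles in rad, forces in N, time in s.
With the tool pointing down it reaches from about 0.35 to 0.975 m from the base axis. Payload 4.9 kg.
Tool frame: the origin (TCP) lies at the very end of the fingers, on their centre line; the grasp point (between the pads) lies behind it (manip.pinch_z is the y of the grasp point in the tool frame, in m); y points along the fingers, x is the direction in which the jaws open and shut, and the axes are right-handed (so a half turn about y gives the same grasp; the last joint's range is limited). The gripper opens to 85 mm and grips with 20 to 120 N. Pads are 22 mm wide; open, the fingers measure 114 mm over their backs; the gripper's body (76 mm by 85 mm) begins 54 mm behind the grasp point. The pads swing forward as they close: fully open they stand 13 mm farther back than shut.
Start: joints at [-1.275, 0.053, 1.613, -0, 1.476, -0.119], TCP at [0.252, -0.572, 0.231] pointing down, gripper open.
Joint ranges: [-3.01, 3.01], [-1.01, 2.22], [0.06, 2.58], [-1.02, 4.17], [0.09, 2.62], [-3.14, 3.14]. Speed limits (rad/s): [2.57, 2.57, 3.14, 3.14, 3.14, 3.14].

### API

Orientations are given as a unit quaternion [w, x, y, z].
In Python, from plant import manip gives the robot as it stands.
- The arm moves only by the tool drive_tool, never from a script. Its argument "motion" is a list of rows, each a list of 3 entries, a list of its own where there are three numbers: the shift along the tool's x, y, z in units of 25 mm (1.0 is 25 mm), then the turn, a rotation vector about the tool's x, y, z in units of 5 degrees (1.0 is 5 degrees), then the closure, from -1 (fully open) to 1 (shut). A call has 1 to 12 rows; each row shifts and turns the commanded pose from where the row before left it, along the tool's axes as they then stand; what a row does not reach is not made up. A row lasts 1/10 s, in which the tool goes at most 50 mm and 8.59 degrees, less where a joint would pass 70% of its speed; a pose out of reach is approached as far as the arm can. A call is refused whole if a number of a shift passes 1 or a number of a turn 1, either way. A call with a gripper value outside its range is refused whole. The fingers move at their own pace and stop on an object; the grip force is fixed at half the most. Time passes only in rows, so rows that do not move let the fingers close. It gives the time, the measured TCP pose, the force and the opening at its end, in the units of the state.
- manip.state(): the state, without advancing time (a new reading comes with each control period).
- manip.grab_frame(name): name is "scene" or "top" or "wrist"; returns a dict with "img" (400x640x3 uint8, blue, green, red), "range_z" (400x640 float32, m along the optical axis (not along the pixel's ray), 0 where there is no reading), "camera_matrix" (3x3 intrinsics, pixels), "world_from_camera" (4x4, takes a point from camera to world coordinates); the wrist camera has in their place "T_tool_cam" (4x4, takes a point from camera to tool coordinates, whose origin is the TCP and whose axes are the tool frame's). Camera axes: x right, y down, z forward; pixel columns grow to the right and rows downward; lengths in m; the calibration is good to about 2 mm. A picture is of the moment at which its call begins: read the wrist's pose just before it.
- manip.job_done(): hands the job in, once; it reports no verdict.
The state is a dict: "time": time; "joint_pos": joint angles; "joint_vel": joint speeds; "joint_efforts": joint torques, N m; "tool_pos": TCP position; "tool_rot": TCP orientation; "contact_force": force on the tool from outside, world axes, zero at the start; "ft_torque": the same for the moment, N m; "gripper_width": opening from 0.0 (shut) to 1.0 (fully open).
Only numpy, scipy, OpenCV 4.12 (cv2) and the standard library are available. Lean on these libraries where they do the work, as an engineer would, in place of code of your own. Each camera call takes 0.05 s, during which the arm holds its last target. There are 200 camera calls.

### The job

Get the laser-marking pallet ready for the next run: first clear it, standing the focus gauge upright in its own stand and laying the cap left from the last run flat in the finished-parts tray. Then seat every unmarked valve cap flat in a nest of its own, notch over the key, so that it holds that nest's sensing pin fully down, and once all are seated press the start button and let it go. Leave the other things on the table alone.

Things in the scene. Friction and masses are not known exactly. Their poses are not given: they have to be found in the camera images.
- cap1: Unmarked valve cap on the table right of the pallet, at any yaw; three or four (cap1..cap4) are present. Bare steel: square flange 54 x 54 x 12 mm with one notch, 14 mm wide, 12 mm deep, through the middle of its +x edge; centred on it a boss 32 (x) x 18 (y, two flats to grip) x 24 mm high: 36 mm high in all; about 0.33 kg. Origin: centre of the underside; z up.
- cap2: Another unmarked valve cap, same as cap1 in shape, size, origin and axes; lies on the bare table right of the pallet (may be absent).
- cap3: Another unmarked valve cap, same as cap1 in shape, size, origin and axes; lies on the bare table right of the pallet (may be absent).
- cap4: Another unmarked valve cap, same as cap1 in shape, size, origin and axes; lies on the bare table right of the pallet (may be absent).
- old_cap: The cap left from the last run, seated in one of the four nests at the start. Same shape, size, origin and axes as cap1.
- done_cap: A finished cap, same shape as cap1, already lying in the finished-parts tray at the robot's end (-x) of it. Leave it there.
- gauge: Steel focus gauge standing upright in one of the four nests at the start, pressing that nest's pin: square foot 34 x 34 x 12 mm with a square stem 22 x 22 mm on it, 58 mm high in all; 0.25 kg. Origin: centre of the foot's underside; z up, x and y along the stem's sides.
- gauge_stand_in (a point): Centre of the inner floor of the gauge's own stand, a shallow square wooden tray 100 x 100 mm, walls 5 mm thick, rim 15 mm above the table (floor 5 mm above it), on the right side of the table. x, y along its sides.
- out_tray_in (a point): Centre of the inner floor of the grey finished-parts tray on the left: 200 mm (x) x 110 mm (y), walls 5 mm thick, rim 20 mm above the table (floor 5 mm above it). done_cap lies about 50 mm to -x of this point; the +x half is free.
- nest1_seat (a point): Centre of nest 1's floor, 34 mm above the table, where a seated cap's origin comes; z up. Nests are black blocks 74 x 74 x 12 mm, each at its own yaw on the pallet (perforated aluminium plate 250 x 250 mm, its top 22 mm above the table). Any cap fits any nest: the seat is 58 mm square, with steel rails 8 mm high along its -x, +y and -y sides (see nest 2 for the key).
- nest2_seat (a point): Centre of nest 2's floor; all nests are alike. At the +x side a steel key 10 mm wide and 8 mm high (above the floor) reaches in to 17 mm from the centre: a cap goes down flat only with its notch over the key, its x axis along this x axis; about 2 mm of play each way. Otherwise it rides up on the key and the pin stays up.
- nest3_seat (a point): Centre of nest 3's floor; same shape and axes as nests 1 and 2.
- nest4_seat (a point): Centre of nest 4's floor; same shape and axes as nests 1 and 2.
- pin1 (a joint): Travel in m of the sprung brass sensing pin (8 mm across, 5 mm proud of the floor, 8 mm to +x of the centre) of nest 1: 0 = up, 0.005 = fully down (0.3 N at the start of travel, 0.6 N at the end; a cap's weight holds it down).
- pin2 (a joint): Travel in m of the sprung brass sensing pin (8 mm across, 5 mm proud of the floor, 8 mm to +x of the centre) of nest 2: 0 = up, 0.005 = fully down (0.3 N at the start of travel, 0.6 N at the end; a cap's weight holds it down).
- pin3 (a joint): Travel in m of the sprung brass sensing pin (8 mm across, 5 mm proud of the floor, 8 mm to +x of the centre) of nest 3: 0 = up, 0.005 = fully down (0.3 N at the start of travel, 0.6 N at the end; a cap's weight holds it down).
- pin4 (a joint): Travel in m of the sprung brass sensing pin (8 mm across, 5 mm proud of the floor, 8 mm to +x of the centre) of nest 4: 0 = up, 0.005 = fully down (0.3 N at the start of travel, 0.6 N at the end; a cap's weight holds it down).
- start (a joint): Travel in m of the start button: 0 = released, 0.006 = fully pressed (about 4 N, springs back).
- start_top (a point): Centre of the top of the start button (28 mm in diameter, pressed straight down), on a grey control box 70 x 70 x 40 mm on the right side of the table.
- driver: Screwdriver, 170 mm, lying near the far edge. Not part of the job; leave it alone. Origin: centre of its underside.
- mouse: Black computer mouse 100 x 60 x 22 mm, between the robot and the caps. Not part of the job; leave it alone. Origin: centre of its underside.
- tape: Roll of paper tape, 60 mm across, 19 mm high, beyond the pallet. Not part of the job; leave it alone. Origin: centre of its underside.
- tag_box: Cardboard box 90 x 120 x 45 mm, beyond the pallet on the left. Not part of the job; leave it alone. Origin: centre of its underside.
- jar: Closed jar, 48 mm across, 70 mm high, front left. Not part of the job; leave it alone. Origin: centre of its underside.
Things that resemble listed ones, but are neither listed nor needed, are in the scene too. What is shaped like the cap2 but orange is not meant. Of the things that look like the part that bears gauge_stand_in, the smaller one is meant.

How it is judged:
On the way, in this order (a step that is already met when the one before it is completed fails the run):
1. the gauge stands upright in its stand and the old cap lies flat in the finished-parts tray (x of gauge in the frame of gauge_stand_in between -0.04 and 0.04 m and y of gauge in the frame of gauge_stand_in between -0.04 and 0.04 m and z of gauge in the frame of gauge_stand_in between -0.004 and 0.006 m and angle between each of gauge, old_cap's own z axis and vertical below 0.12 rad and x of old_cap in the frame of out_tray_in between -0.09 and 0.09 m and y of old_cap in the frame of out_tray_in between -0.045 and 0.045 m and z of old_cap in the frame of out_tray_in between -0.004 and 0.006 m), for 0.2 s.
2. every unmarked cap is seated in a nest and holds its pin down (((distance between cap1 and nest1_seat below 0.005 m and angle between cap1's own z axis and vertical below 0.08 rad and value of joint pin1 above 0.0035 m) or (distance between cap1 and nest2_seat below 0.005 m and angle between cap1's own z axis and vertical below 0.08 rad and value of joint pin2 above 0.0035 m) or (distance between cap1 and nest3_seat below 0.005 m and angle between cap1's own z axis and vertical below 0.08 rad and value of joint pin3 above 0.0035 m) or (distance between cap1 and nest4_seat below 0.005 m and angle between cap1's own z axis and vertical below 0.08 rad and value of joint pin4 above 0.0035 m)) and ((distance between cap2 and nest1_seat below 0.005 m and angle between cap2's own z axis and vertical below 0.08 rad and value of joint pin1 above 0.0035 m) or (distance between cap2 and nest2_seat below 0.005 m and angle between cap2's own z axis and vertical below 0.08 rad and value of joint pin2 above 0.0035 m) or (distance between cap2 and nest3_seat below 0.005 m and angle between cap2's own z axis and vertical below 0.08 rad and value of joint pin3 above 0.0035 m) or (distance between cap2 and nest4_seat below 0.005 m and angle between cap2's own z axis and vertical below 0.08 rad and value of joint pin4 above 0.0035 m)) and ((distance between cap3 and nest1_seat below 0.005 m and angle between cap3's own z axis and vertical below 0.08 rad and value of joint pin1 above 0.0035 m) or (distance between cap3 and nest2_seat below 0.005 m and angle between cap3's own z axis and vertical below 0.08 rad and value of joint pin2 above 0.0035 m) or (distance between cap3 and nest3_seat below 0.005 m and angle between cap3's own z axis and vertical below 0.08 rad and value of joint pin3 above 0.0035 m) or (distance between cap3 and nest4_seat below 0.005 m and angle between cap3's own z axis and vertical below 0.08 rad and value of joint pin4 above 0.0035 m)) and ((distance between cap4 and nest1_seat below 0.005 m and angle between cap4's own z axis and vertical below 0.08 rad and value of joint pin1 above 0.0035 m) or (distance between cap4 and nest2_seat below 0.005 m and angle between cap4's own z axis and vertical below 0.08 rad and value of joint pin2 above 0.0035 m) or (distance between cap4 and nest3_seat below 0.005 m and angle between cap4's own z axis and vertical below 0.08 rad and value of joint pin3 above 0.0035 m) or (distance between cap4 and nest4_seat below 0.005 m and angle between cap4's own z axis and vertical below 0.08 rad and value of joint pin4 above 0.0035 m))), for 0.2 s.
3. the start button is pressed while the caps are seated (all of step 2 and value of joint start above 0.004 m), for 0.05 s.
At the end, for the whole second after the job is handed in: Every unmarked cap in a nest, origin within 5 mm of the seat point, tilt under 0.08 rad, pin down over 3.5 mm; gauge upright on its stand's floor, old cap flat on the finished tray's floor (tilt under 0.12 rad); start button pressed over 4 mm with caps seated, then up; all at rest (all of step 1 and all of step 2 and value of joint start below 0.002 m and linear speed of each of cap1, cap2, cap3, cap4, gauge, old_cap below 0.02 m/s); the robot touches nothing.
It fails at once if a bystander (screwdriver, mouse, tape, box, jar, finished cap) is pushed more than 40 mm (distance of any of driver, mouse, tape, tag_box, jar, done_cap from where it was at the start of the episode above 0.04 m).
Of cap1, cap2, cap3, cap4 only 3 to 4 are there at a start; the rules pass over those that are not, and their reading is None.
At some moment in a run one of cap1, cap2, cap3, cap4 may be knocked a few centimetres aside while the robot is not near it.
It also fails if it takes over 210 s, if anything falls off the work surface, if the arm or the gripper's body presses on something with over 40 N, if the wrist force passes 120 N, or if a joint passes its speed limit or range.

## Working session

There is one attempt and no reset: what is moved stays moved. The work goes in short steps, Python scripts to look and compute and a tool call to move; the robot and the scene stay as the last step left them, time stands still between calls to the robot, and variables do not carry over. Pictures are saved under pics/ and viewed, about 12 in all and at most 16, crops included, and the job is handed in when it is done.

Besides the shell and the picture viewer there is one more tool, called after "Emit:" as name(argument=value, ...), one argument or row to a line, values as JSON. drive_tool: Moves the arm, as the interface text tells. Its arguments: {"type":"object","properties":{"motion":{"type":"array","items":{"type":"array"}}},"required":["motion"]}

```bash
ls; mkdir -p pics
python3 - <<'E'
from plant import manip
import cv2,numpy as np,pickle
print(manip.state(), manip.pinch_z)
for n in ["scene","top"]:
    f=manip.grab_frame(n); pickle.dump(f,open(n+".pkl","wb")); cv2.imwrite(f"pics/{n}0.png",f["img"])
    print(n,f["camera_matrix"].tolist(),np.round(f["world_from_camera"],3).tolist())
E
```

```text
pics
{'time': 0.0, 'joint_pos': array([-1.27496870e+00,  5.33498280e-02,  1.61432458e+00,  1.47289048e-05,
        1.47598453e+00, -1.19013223e-01]), 'joint_vel': array([ 0.0011419 ,  0.00094326, -0.00031758,  0.0006318 ,  0.00044669,
        0.00060501]), 'joint_efforts': array([ 3.97550912e-04, -3.93674397e+01, -3.70178246e+01, -3.78607319e-05,
        6.85645049e-03,  2.04085239e-05]), 'tool_pos': array([ 0.25171389, -0.57138104,  0.23004911]), 'tool_rot': array([ 0.59272318, -0.59177734,  0.38687159, -0.38575792]), 'contact_force': array([-0.18077166,  0.82213244,  0.59669516]), 'ft_torque': array([-0.0015845 ,  0.01961066,  0.02778422]), 'gripper_width': 0.9989729442230713} -0.0187
scene [[432.16299106052253, 0.0, 324.01354254844546], [0.0, 432.16299106052253, 194.88513749128992], [0.0, 0.0, 1.0]] [[-0.068, 0.595, -0.801, 1.391], [0.998, 0.036, -0.058, 0.065], [-0.006, -0.803, -0.596, 0.736], [0.0, 0.0, 0.0, 1.0]]
top [[518.4369364392796, 0.0, 320.8632862268219], [0.0, 518.4369364392796, 201.226030907911], [0.0, 0.0, 1.0]] [[0.019, -0.988, 0.15, 0.264], [-1.0, -0.017, 0.02, -0.013], [-0.017, -0.151, -0.988, 1.589], [0.0, 0.0, 0.0, 1.0]]
```

View pics/scene0.png

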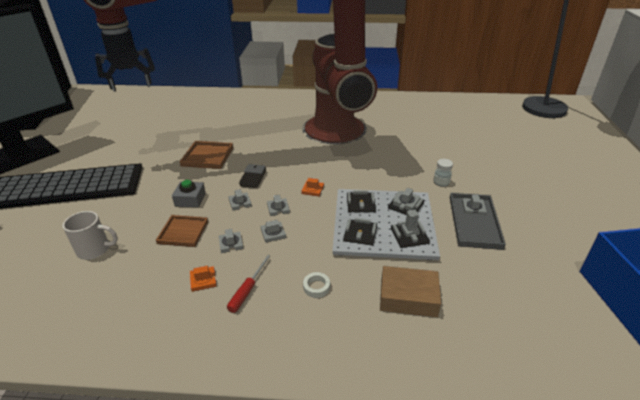

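View pics/top0.png

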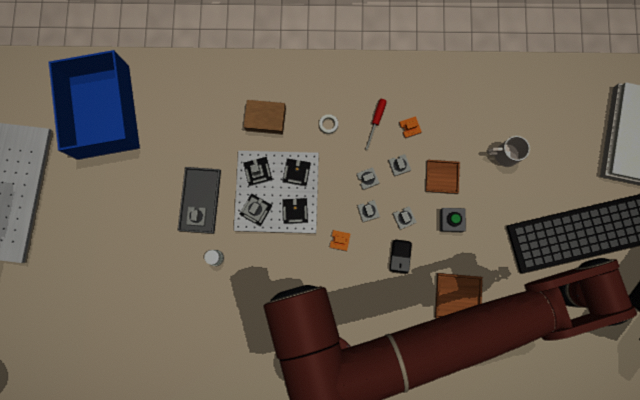

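The top view shows the pallet with its nests: gauge (257,170), old cap (255,209), and empty nests (297,170) and (295,210). There are four bare caps at (368,178), (400,165), (369,211) and (404,217), and the orange look-alikes at (410,127) and (340,240) are excluded. The wooden trays are at (442,177) and (458,295), the button at (456,219), and the finished tray at (200,200).

```bash
cat > h.py <<'E'
import numpy as np,cv2,pickle
from scipy.spatial.transform import Rotation as R
from plant import manip
def tool():
    s=manip.state(); q=s["tool_rot"]; T=np.eye(4)
    T[:3,:3]=R.from_quat([q[1],q[2],q[3],q[0]]).as_matrix(); T[:3,3]=s["tool_pos"]; return T
def grab(n):
    T=tool(); f=manip.grab_frame(n)
    f["W"]=T@f["T_tool_cam"] if n=="wrist" else f["world_from_camera"]; return f
def cloud(f):
    K=f["camera_matrix"]; z=f["range_z"]; v,u=np.mgrid[:400,:640]
    P=np.stack([(u-K[0,2])/K[0,0]*z,(v-K[1,2])/K[1,1]*z,z],-1)
    return P@f["W"][:3,:3].T+f["W"][:3,3]
def plane(f,uv,h):  # pixels -> world on z=h
    K=f["camera_matrix"]; uv=np.atleast_2d(uv).astype(float)
    d=np.c_[(uv-K[:2,2])/[K[0,0],K[1,1]],np.ones(len(uv))]@f["W"][:3,:3].T; o=f["W"][:3,3]
    return o+d*((h-o[2])/d[:,2])[:,None]
def go(xyz,yaw=None):  # prints shift/turn in row units; yaw = world angle of tool x
    T=tool(); d=T[:3,:3].T@(np.array(xyz)-T[:3,3])/.025
    a=np.degrees(np.arctan2(T[1,0],T[0,0])); tilt=np.degrees(np.arccos(-T[2,1]))
    print("tcp",np.round(T[:3,3],4),"yaw %.1f tilt %.2f"%(a,tilt),"shift",np.round(d,2), "" if yaw is None else "turn_y %.2f"%(((a-yaw+90)%180-90)/5))
E
python3 - <<'E'
from h import *
f=pickle.load(open("top.pkl","rb")); f["W"]=f["world_from_camera"]; C=cloud(f)
def pt(u,v,r=1): return np.round(np.median(C[v-r:v+r+1,u-r:u+r+1].reshape(-1,3),0),3)
for n,u,v in [("table",340,140),("n_gauge",257,170),("n_old",255,209),("nA",297,172),("nB",295,211),("c1",368,178),("c2",400,165),("c3",369,211),("c4",404,217),("tray1",442,177),("tray2",458,295),("btn",456,219),("done",195,215),("tray",203,190),("jar",212,258),("mouse",401,255),("plate",277,190)]: print(n,pt(u,v))
hsv=cv2.cvtColor(f["img"],cv2.COLOR_BGR2HSV)
m=cv2.inRange(hsv,(3,90,60),(18,200,190)); 
for c in cv2.findContours(m,0,2)[0]:
    if cv2.contourArea(c)>400:
        r=cv2.minAreaRect(c); w=plane(f,cv2.boxPoints(r),.015); print("wood",np.round(r[0],1),np.round(w.mean(0),3),np.round([np.linalg.norm(w[0]-w[1]),np.linalg.norm(w[1]-w[2])],3),np.round(np.degrees(np.arctan2(*(w[1]-w[0])[1::-1])),1))
g=grab("wrist"); print(np.round(g["T_tool_cam"],3).tolist(),g["camera_matrix"].tolist())
cv2.imwrite("pics/w0.png",g["img"])
a=f["img"][110:310,170:490]; cv2.imwrite("pics/topc.png",cv2.resize(a,(800,500),interpolation=cv2.INTER_CUBIC))
E
```

```text
table [ 0.702 -0.038  0.   ]
n_gauge [0.582 0.207 0.09 ]
n_old [0.469 0.211 0.067]
nA [0.59  0.092 0.035]
nB [0.469 0.095 0.035]
c1 [ 0.574 -0.125  0.035]
c2 [ 0.617 -0.223  0.035]
c3 [ 0.474 -0.129  0.033]
c4 [ 0.457 -0.234  0.034]
tray1 [ 0.587 -0.356  0.006]
tray2 [ 0.228 -0.398  0.005]
btn [ 0.45  -0.383  0.061]
done [0.451 0.397 0.04 ]
tray [0.534 0.385 0.005]
jar [0.322 0.331 0.073]
mouse [ 0.343 -0.226  0.022]
plate [0.535 0.153 0.019]
wood [315.7 377.3] [-0.016  0.023  0.015] [0.073 0.135] -79.3
wood [303.4 323.8] [0.136 0.063 0.015] [0.081 0.166] -75.0
wood [456.5 295. ] [ 0.229 -0.391  0.015] [0.122 0.129] -88.9
wood [442.4 176.2] [ 0.588 -0.355  0.015] [0.103 0.102] -4.4
wood [264.2 114.7] [0.777 0.202 0.015] [0.092 0.129] -2.6
[[1.0, 0.0, -0.0, 0.001], [0.0, -0.312, 0.95, -0.144], [-0.0, -0.95, -0.312, 0.08], [0.0, 0.0, 0.0, 1.0]] [[290.16698894681497, 0.0, 322.6181432925606], [0.0, 290.16698894681497, 202.66876896410452], [0.0, 0.0, 1.0]]
```

View pics/topc.png

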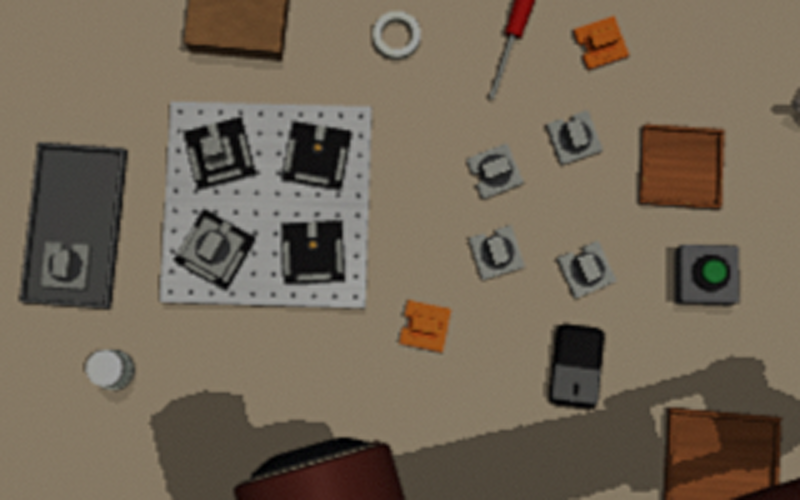

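Emit:
drive_tool(
  motion=[
    [[0,0,0],[0,0.8,0],-1],
    [[0,0,0],[0,0.8,0],-1],
    [[0,0,0],[0,0.8,0],-1],
    [[0,0,0],[0,0.8,0],-1],
    [[0,0,0],[0,0.8,0],-1],
    [[0,0,0],[0,0.8,0],-1],
    [[-1,0,1],[0,0,0],-1],
    [[-1,0,1],[0,0,0],-1],
    [[-1,0,1],[0,0,0],-1],
    [[-1,0,1],[0,0,0],-1],
    [[-1,0,1],[0,0,0],-1],
    [[-1,0,1],[0,0,0],-1],
  ],
)

```text
time: 1.35
tool_pos: [0.4032, -0.4213, 0.2309]
tool_rot: [0.499, -0.499, 0.501, -0.501]
contact_force: [0.4, -0.3, -0.1]
gripper_width: 0.995
```

Emit:
drive_tool(
  motion=[
    [[-1,0,1],[0,0,0],-1],
    [[-1,0,1],[0,0,0],-1],
    [[-1,0,1],[0,0,0],-1],
    [[-1,0,1],[0,0,0],-1],
    [[-1,0,0],[0,0,0],-1],
    [[-1,0,0],[0,0,0],-1],
    [[-1,0,0],[0,0,0],-1],
    [[-1,0,0],[0,0,0],-1],
    [[-1,0,0],[0,0,0],-1],
    [[-1,0,0],[0,0,0],-1],
    [[-1,0,0],[0,0,0],-1],
    [[-1,0,0],[0,0,0],-1],
  ],
)

```text
time: 2.55
tool_pos: [0.5034, -0.1219, 0.2309]
tool_rot: [0.499, -0.499, 0.501, -0.501]
contact_force: [0.1, -0.3, -1.1]
gripper_width: 1.001
```

Emit:
drive_tool(
  motion=[
    [[-1,0,0],[0,0,0],-1],
    [[-1,0,0],[0,0,0],-1],
    [[-1,0,0],[0,0,0],-1],
    [[-1,0,0],[0,0,0],-1],
    [[-1,0,0],[0,0,0],-1],
    [[-1,0,0],[0,0,0],-1],
    [[-1,0,0],[0,0,0],-1],
    [[-1,0,0],[0,0,0],-1],
    [[-1,0,0],[0,0,0],-1],
    [[-1,0,0],[0,0,0],-1],
    [[-1,0,0],[0,0,0],-1],
    [[0,0,0],[0,0,0],-1],
  ],
)

```text
time: 3.75
tool_pos: [0.5043, 0.1541, 0.2309]
tool_rot: [0.5, -0.5, 0.501, -0.5]
contact_force: [1.1, -0.3, -0.7]
gripper_width: 1.002
```

Run:
```python
from h import *
f=grab("wrist"); pickle.dump(f,open("w1.pkl","wb")); cv2.imwrite("pics/w1.png",cv2.resize(f["img"],(800,500))); go([.582,.207,.2])
C=cloud(f)
for lo,hi in [(.085,.1),(.062,.075)]:
    m=((C[...,2]>lo)&(C[...,2]<hi)&(C[...,0]>.38)&(C[...,0]<.68)&(abs(C[...,1]-.15)<.14)).astype(np.uint8)
    for c in cv2.findContours(m,0,2)[0]:
        if cv2.contourArea(c)>60: 
            mm=cv2.drawContours(np.zeros_like(m),[c],-1,1,-1)*m>0; p=C[mm]; r=cv2.minAreaRect((p[:,:2]*1000).astype(np.float32)); print(lo,cv2.contourArea(c),np.median(p,0).round(4),np.round(r[0],1),np.round(r[1],1),round(r[2],1))
```

```text
tcp [0.5045 0.1528 0.2309] yaw -90.1 tilt 0.05 shift [-2.17  1.23  3.1 ] 
0.085 586.5 [0.5863 0.2127 0.093 ] [586.1 213.3] [22.2 22. ] 16.7
0.062 423.0 [0.4722 0.2132 0.0708] [470.4 213.9] [17.8 32.5] 62.1
```

View pics/w1.png

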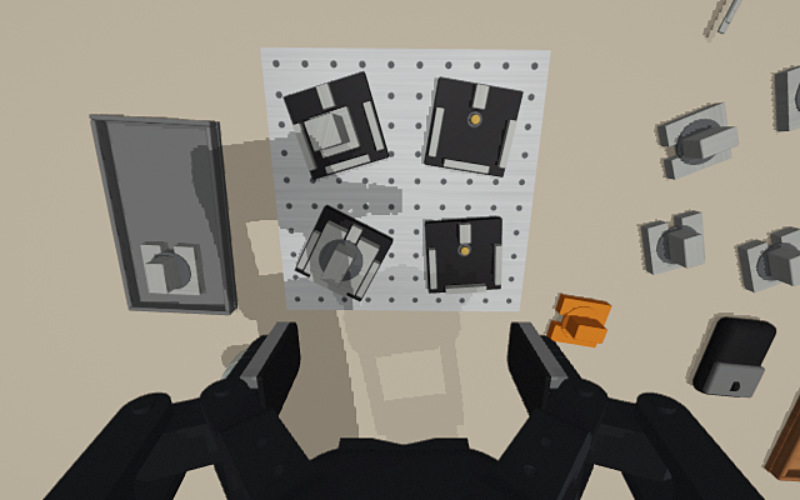

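Emit:
drive_tool(
  motion=[
    [[0,0,0],[0,-0.84,0],-1],
    [[0,0,0],[0,-0.84,0],-1],
    [[0,0,0],[0,-0.84,0],-1],
    [[0,0,0],[0,-0.84,0],-1],
    [[-0.345,0,0.955],[0,0,0],-1],
    [[-0.345,0,0.955],[0,0,0],-1],
    [[-0.345,0,0.955],[0,0,0],-1],
    [[-0.345,0,0.955],[0,0,0],-1],
    [[0,1,0],[0,0,0],-1],
    [[0,1,0],[0,0,0],-1],
    [[0,1,0],[0,0,0],-1],
    [[0,1,0],[0,0,0],-1],
  ],
)

```text
time: 5.0
tool_pos: [0.5866, 0.2109, 0.1301]
tool_rot: [-0.566, 0.567, -0.423, 0.423]
contact_force: [0.8, -0.0, -0.4]
gripper_width: 1.001
```

Emit:
drive_tool(
  motion=[
    [[0,1,0],[0,0,0],-1],
    [[0,1,0],[0,0,0],-1],
    [[0,1,0],[0,0,0],-1],
    [[0,0,0],[0,0,0],-1],
    [[0,0,0],[0,0,0],1],
    [[0,0,0],[0,0,0],1],
    [[0,0,0],[0,0,0],1],
    [[0,0,0],[0,0,0],1],
    [[0,0,0],[0,0,0],1],
    [[0,0,0],[0,0,0],1],
    [[0,0,0],[0,0,0],1],
    [[0,0,0],[0,0,0],1],
  ],
)

```text
time: 6.2
tool_pos: [0.5875, 0.2127, 0.0578]
tool_rot: [0.567, -0.566, 0.422, -0.423]
contact_force: [-0.7, 0.8, 5.9]
gripper_width: 0.248
```

Emit:
drive_tool(
  motion=[
    [[0,-1,0],[0,0,0],1],
    [[0,-1,0],[0,0,0],1],
    [[0,-1,0],[0,0,0],1],
    [[0,-1,0],[0,0,0],1],
    [[0.99,0,-0.295],[0,0,0],1],
    [[0.99,0,-0.295],[0,0,0],1],
    [[0.99,0,-0.295],[0,0,0],1],
    [[0.99,0,-0.295],[0,0,0],1],
    [[0.99,0,-0.295],[0,0,0],1],
    [[0.99,0,-0.295],[0,0,0],1],
    [[0.99,0,-0.295],[0,0,0],1],
    [[0.99,0,-0.295],[0,0,0],1],
  ],
)

```text
time: 7.4
tool_pos: [0.5852, 0.0047, 0.1546]
tool_rot: [-0.566, 0.567, -0.424, 0.422]
contact_force: [0.8, -0.1, -3.3]
gripper_width: 0.246
```

Emit:
drive_tool(
  motion=[
    [[0.99,0,-0.295],[0,0,0],1],
    [[0.99,0,-0.295],[0,0,0],1],
    [[0.99,0,-0.295],[0,0,0],1],
    [[0.99,0,-0.295],[0,0,0],1],
    [[0.99,0,-0.295],[0,0,0],1],
    [[0.99,0,-0.295],[0,0,0],1],
    [[0.99,0,-0.295],[0,0,0],1],
    [[0.99,0,-0.295],[0,0,0],1],
    [[0.99,0,-0.295],[0,0,0],1],
    [[0,0,0],[0,0,0],1],
  ],
)

```text
time: 8.4
tool_pos: [0.5852, -0.2293, 0.1547]
tool_rot: [-0.566, 0.567, -0.424, 0.423]
contact_force: [-0.5, 0.8, -3.1]
gripper_width: 0.251
```

Run:
```python
from h import *
f=grab("wrist"); pickle.dump(f,open("w2.pkl","wb")); cv2.imwrite("pics/w2.png",cv2.resize(f["img"],(800,500)))
go([.588,-.355,.0295])
hsv=cv2.cvtColor(f["img"],cv2.COLOR_BGR2HSV)
m=cv2.inRange(hsv,(3,90,60),(18,220,190))
for c in cv2.findContours(m,0,2)[0]:
    if cv2.contourArea(c)>400:
        r=cv2.minAreaRect(c); w=plane(f,c.reshape(-1,2),.015)[:,:2]*1000; print(np.round(r[0]),cv2.minAreaRect(w.astype(np.float32)))
```

```text
tcp [ 0.5853 -0.2276  0.1546] yaw -73.6 tilt 0.16 shift [ 4.93  5.   -1.33] 
[440. 220.] ((587.7169189453125, -355.45263671875), (104.2886962890625, 100.37337493896484), 87.00104522705078)
```

View pics/w2.png

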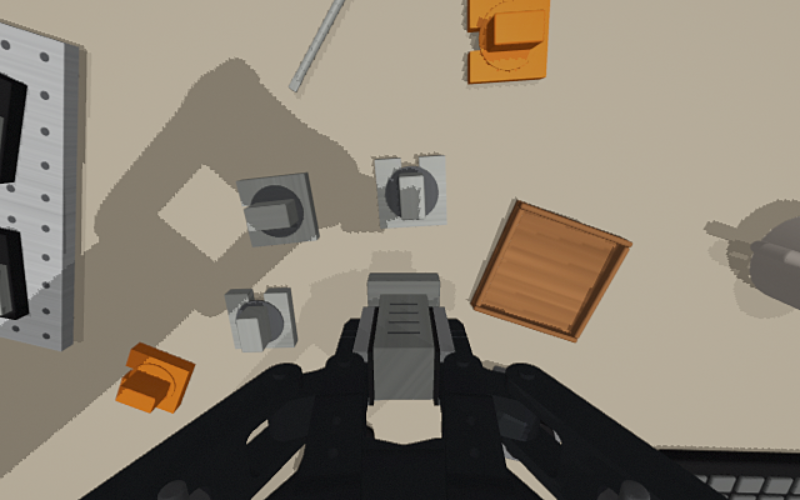

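Emit:
drive_tool(
  motion=[
    [[0.98,0,-0.27],[0,0,0],1],
    [[0.98,0,-0.27],[0,0,0],1],
    [[0.98,0,-0.27],[0,0,0],1],
    [[0.98,0,-0.27],[0,0,0],1],
    [[0.98,0,-0.27],[0,0,0],1],
    [[0,1,0],[0,0,0],1],
    [[0,1,0],[0,0,0],1],
    [[0,1,0],[0,0,0],1],
    [[0,1,0],[0,0,0],1],
    [[0,0.6,0],[0,0,0],1],
    [[0,0.2,0],[0,0,0],1],
    [[0,0.1,0],[0,0,0],1],
  ],
)

```text
time: 9.65
tool_pos: [0.5889, -0.3532, 0.0334]
tool_rot: [0.567, -0.567, 0.423, -0.422]
contact_force: [-1.0, -0.4, -3.0]
gripper_width: 0.245
```

Emit:
drive_tool(
  motion=[
    [[0,0.06,0],[0,0,0],1],
    [[0,0,0],[0,0,0],1],
  ],
)

```text
time: 9.85
tool_pos: [0.5897, -0.3543, 0.0337]
tool_rot: [0.567, -0.567, 0.422, -0.424]
contact_force: [-1.1, -0.2, -2.7]
gripper_width: 0.249
```

Emit:
drive_tool(
  motion=[
    [[0,0.1,0],[0,0,0],1],
    [[0,0.1,0],[0,0,0],1],
    [[0,0,0],[0,0,0],1],
  ],
)

```text
time: 10.15
tool_pos: [0.5898, -0.3545, 0.0289]
tool_rot: [0.567, -0.567, 0.422, -0.424]
contact_force: [-0.5, -0.1, 1.9]
gripper_width: 0.251
```

Emit:
drive_tool(
  motion=[
    [[0,0,0],[0,0,0],-1],
    [[0,0,0],[0,0,0],-1],
    [[0,0,0],[0,0,0],-1],
    [[0,0,0],[0,0,0],-1],
    [[0,0,0],[0,0,0],-1],
    [[0,0,0],[0,0,0],-1],
    [[0,-1,0],[0,0,0],-1],
    [[0,-1,0],[0,0,0],-1],
    [[0,-1,0],[0,0,0],-1],
    [[0,-1,0],[0,0,0],-1],
    [[0,-1,0],[0,0,0],-1],
    [[0,-1,0],[0,0,0],-1],
  ],
)

```text
time: 11.35
tool_pos: [0.5888, -0.3537, 0.1783]
tool_rot: [0.567, -0.567, 0.423, -0.423]
contact_force: [-0.4, -0.0, -0.0]
gripper_width: 1.0
```

Emit:
drive_tool(
  motion=[
    [[-0.965,0,0.08],[0,0,0],-1],
    [[-0.965,0,0.08],[0,0,0],-1],
    [[-0.965,0,0.08],[0,0,0],-1],
    [[-0.965,0,0.08],[0,0,0],-1],
    [[-0.965,0,0.08],[0,0,0],-1],
    [[-0.965,0,0.08],[0,0,0],-1],
    [[-0.965,0,0.08],[0,0,0],-1],
    [[-0.965,0,0.08],[0,0,0],-1],
    [[-0.965,0,0.08],[0,0,0],-1],
    [[-0.965,0,0.08],[0,0,0],-1],
    [[-0.965,0,0.08],[0,0,0],-1],
    [[-0.965,0,0.08],[0,0,0],-1],
  ],
)

```text
time: 12.55
tool_pos: [0.529, -0.0685, 0.1774]
tool_rot: [0.567, -0.567, 0.423, -0.423]
contact_force: [-0.1, -0.3, -0.9]
gripper_width: 1.002
```

Emit:
drive_tool(
  motion=[
    [[-0.965,0,0.08],[0,0,0],-1],
    [[-0.965,0,0.08],[0,0,0],-1],
    [[-0.965,0,0.08],[0,0,0],-1],
    [[-0.965,0,0.08],[0,0,0],-1],
    [[-0.965,0,0.08],[0,0,0],-1],
    [[-0.965,0,0.08],[0,0,0],-1],
    [[-0.965,0,0.08],[0,0,0],-1],
    [[-0.965,0,0.08],[0,0,0],-1],
    [[-0.965,0,0.08],[0,0,0],-1],
    [[-0.965,0,0.08],[0,0,0],-1],
    [[-0.965,0,0.08],[0,0,0],-1],
    [[-0.965,0,0.08],[0,0,0],-1],
  ],
)

```text
time: 13.75
tool_pos: [0.4695, 0.2158, 0.1774]
tool_rot: [0.567, -0.567, 0.423, -0.423]
contact_force: [0.0, 0.6, -0.4]
gripper_width: 1.001
```

Emit:
drive_tool(
  motion=[
    [[0,0,0],[0,0.99,0],-1],
    [[0,0,0],[0,0.99,0],-1],
    [[0,0,0],[0,0.99,0],-1],
    [[0,0,0],[0,0.99,0],-1],
    [[0,0,0],[0,0.99,0],-1],
    [[0,0,0],[0,0.99,0],-1],
    [[0,0,0],[0,0.99,0],-1],
    [[0,0,0],[0,0.99,0],-1],
    [[0,0,0],[0,0.99,0],-1],
    [[0,0,0],[0,0,0],-1],
  ],
)

```text
time: 14.75
tool_pos: [0.4698, 0.2149, 0.1774]
tool_rot: [-0.364, 0.364, -0.606, 0.606]
contact_force: [0.5, -0.5, 0.4]
gripper_width: 0.996
```

```bash
cat >> h.py <<'E'
def tops(f,lo,hi,box,amin=60):  # blobs of cloud between heights in box x0,x1,y0,y1 -> min-area rectangles (mm, deg)
    C=cloud(f); x,y,z=C[...,0],C[...,1],C[...,2]
    m=((z>lo)&(z<hi)&(x>box[0])&(x<box[1])&(y>box[2])&(y<box[3])).astype(np.uint8)
    n,L,st,_=cv2.connectedComponentsWithStats(m)
    for i in range(1,n):
        if st[i,4]<amin: continue
        p=C[L==i]; r=cv2.minAreaRect((p[:,:2]*1000).astype(np.float32)); (a,b),t=r[1],r[2]
        if a<b: a,b,t=b,a,t-90
        print("ctr",np.round(r[0],1),"long %.1f short %.1f longaxis %.1f"%(a,b,(t+90)%180-90),"n",st[i,4],"z %.4f"%np.median(p[:,2]))
E
python3 - <<'E'
from h import *
f=grab("wrist"); pickle.dump(f,open("w3.pkl","wb"))
tops(f,.062,.08,(.38,.68,.02,.3)); go([.4704,.2139,.05],62.1)
t=grab("top"); tops(t,.05,.075,(.5,.65,-.42,-.3),20); tops(t,.028,.045,(.4,.66,-.27,-.08),20)
E
```

```text
ctr [470.9 213.7] long 31.4 short 17.6 longaxis -28.0 n 696 z 0.0709
tcp [0.4698 0.2149 0.1773] yaw -117.9 tilt 0.00 shift [0.02 5.09 0.04] turn_y 0.00
ctr [ 590. -352.] long 22.6 short 22.2 longaxis -75.9 n 63 z 0.0611
ctr [ 622.4 -222.6] long 32.9 short 19.1 longaxis 21.8 n 68 z 0.0344
ctr [ 579.3 -124.2] long 31.6 short 18.0 longaxis -68.6 n 64 z 0.0356
ctr [ 476.9 -126.9] long 32.0 short 17.5 longaxis 16.8 n 65 z 0.0357
ctr [ 457.7 -237.1] long 30.9 short 17.8 longaxis 28.4 n 64 z 0.0356
```

Emit:
drive_tool(
  motion=[
    [[0,1,0],[0,0,0],-1],
    [[0,1,0],[0,0,0],-1],
    [[0,1,0],[0,0,0],-1],
    [[0,1,0],[0,0,0],-1],
    [[0,0.8,0],[0,0,0],-1],
    [[0,0.35,0],[0,0,0],-1],
    [[0,0,0],[0,0,0],1],
    [[0,0,0],[0,0,0],1],
    [[0,0,0],[0,0,0],1],
    [[0,0,0],[0,0,0],1],
    [[0,0,0],[0,0,0],1],
    [[0,0,0],[0,0,0],1],
  ],
)

```text
time: 16.05
tool_pos: [0.4708, 0.2151, 0.0498]
tool_rot: [-0.365, 0.364, -0.606, 0.606]
contact_force: [-0.5, -0.6, 4.5]
gripper_width: 0.195
```

Emit:
drive_tool(
  motion=[
    [[0,0,0],[0,0,0],1],
    [[0,0,0],[0,0,0],1],
    [[0,-0.5,0],[0,0,0],1],
    [[0,-0.5,0],[0,0,0],1],
    [[0,-1,0],[0,0,0],1],
    [[0,-1,0],[0,0,0],1],
    [[0,-1,0],[0,0,0],1],
    [[0,-1,0],[0,0,0],1],
    [[0,0,0],[0,0,0],1],
  ],
)

```text
time: 16.95
tool_pos: [0.4721, 0.2156, 0.1784]
tool_rot: [-0.367, 0.361, -0.605, 0.607]
contact_force: [1.4, 0.7, -2.9]
gripper_width: 0.194
```

Run:
```python
from h import *
f=pickle.load(open("w1.pkl","rb")); tops(f,.012,.06,(.36,.7,.31,.5),100); tops(f,.034,.06,(.36,.7,.31,.5),50)
f=grab("wrist"); pickle.dump(f,open("w4.pkl","wb")); cv2.imwrite("pics/w4.png",cv2.resize(f["img"],(800,500)))
tops(f,.012,.06,(.36,.7,.31,.5),100); tops(f,.030,.06,(.36,.72,.02,.3),100)
go([.54,.38,.03])
```

```text
ctr [499.7 392.3] long 200.1 short 111.8 longaxis -3.1 n 3288 z 0.0199
ctr [449.  398.9] long 56.2 short 54.5 longaxis 86.5 n 1698 z 0.0192
ctr [449.  398.7] long 33.0 short 19.3 longaxis -4.3 n 467 z 0.0417
ctr [499.7 392. ] long 200.4 short 111.7 longaxis -3.0 n 3520 z 0.0199
ctr [448.8 398.9] long 56.2 short 55.0 longaxis 86.9 n 1914 z 0.0192
ctr [580.8  94.3] long 74.4 short 57.6 longaxis 80.9 n 5070 z 0.0353
ctr [590.1 213. ] long 74.3 short 74.2 longaxis -74.0 n 7000 z 0.0353
ctr [469.2  94.2] long 74.3 short 74.2 longaxis -86.3 n 6168 z 0.0352
ctr [472.7 212.8] long 74.2 short 68.9 longaxis 61.9 n 4039 z 0.0352
tcp [0.4709 0.2152 0.1757] yaw -118.0 tilt 0.25 shift [-7.1   5.85 -0.67]
```

View pics/w4.png

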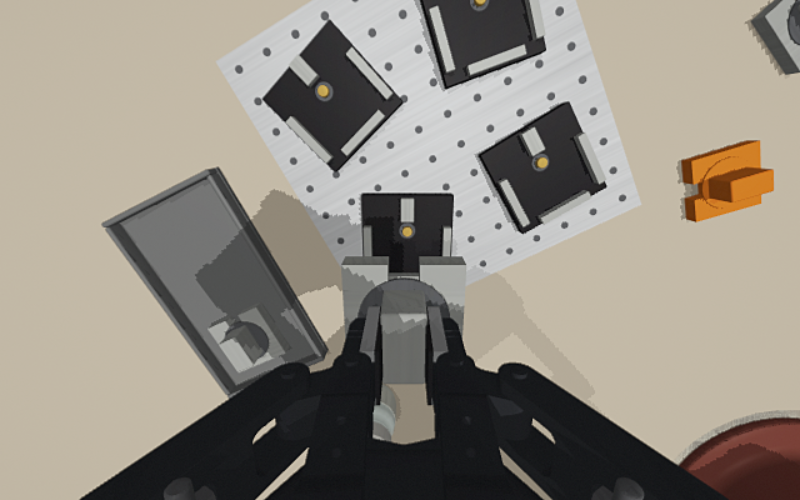

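Emit:
drive_tool(
  motion=[
    [[0,0,0],[0,-1,0],1],
    [[0,0,0],[0,-1,0],1],
    [[0,0,0],[0,-1,0],1],
    [[0,0,0],[0,-1,0],1],
    [[0,0,0],[0,-1,0],1],
    [[-0.894,0,0.329],[0,0,0],1],
    [[-0.894,0,0.329],[0,0,0],1],
    [[-0.894,0,0.329],[0,0,0],1],
    [[-0.894,0,0.329],[0,0,0],1],
    [[-0.894,0,0.329],[0,0,0],1],
    [[-0.894,0,0.329],[0,0,0],1],
    [[-0.894,0,0.329],[0,0,0],1],
  ],
)

```text
time: 18.2
tool_pos: [0.5344, 0.3683, 0.1704]
tool_rot: [0.485, -0.488, 0.513, -0.512]
contact_force: [0.0, 0.4, -3.3]
gripper_width: 0.196
```

Emit:
drive_tool(
  motion=[
    [[-0.894,0,0.329],[0,0,0],1],
    [[0,1,0],[0,0,0],1],
    [[0,1,0],[0,0,0],1],
    [[0,1,0],[0,0,0],1],
    [[0,1,0],[0,0,0],1],
    [[0,1,0],[0,0,0],1],
    [[0,0.6,0],[0,0,0],1],
    [[0,0.3,0],[0,0,0],1],
    [[0,0,0],[0,0,0],1],
  ],
)

```text
time: 19.1
tool_pos: [0.5437, 0.3893, 0.0241]
tool_rot: [0.486, -0.488, 0.513, -0.513]
contact_force: [0.2, 0.8, -3.0]
gripper_width: 0.199
```

Emit:
drive_tool(
  motion=[
    [[0,0.1,0],[0,0,0],1],
    [[0,0.07,0],[0,0,0],1],
    [[0,0,0],[0,0,0],1],
  ],
)

```text
time: 19.4
tool_pos: [0.5454, 0.3903, 0.0228]
tool_rot: [-0.487, 0.486, -0.513, 0.513]
contact_force: [0.5, 0.1, -3.5]
gripper_width: 0.195
```

Emit:
drive_tool(
  motion=[
    [[0,0.1,0],[0,0,0],1],
    [[0,0,0],[0,0,0],1],
  ],
)

```text
time: 19.6
tool_pos: [0.5459, 0.3906, 0.0209]
tool_rot: [-0.488, 0.486, -0.513, 0.513]
contact_force: [-0.1, 1.0, 2.1]
gripper_width: 0.193
```

Emit:
drive_tool(
  motion=[
    [[0,0,0],[0,0,0],0.2],
    [[0,0,0],[0,0,0],0.2],
    [[0,0,0],[0,0,0],0.2],
    [[0,0,0],[0,0,0],0.2],
    [[0,-0.5,0],[0,0,0],0.2],
    [[0,-1,0],[0,0,0],0.2],
    [[0,-1,0],[0,0,0],-0.2],
    [[0,-1,0],[0,0,0],-0.2],
    [[0,-1,0],[0,0,0],-0.2],
    [[0,-1,0],[0,0,0],-0.2],
    [[0,-1,0],[0,0,0],-0.2],
    [[0,-1,0],[0,0,0],-0.2],
  ],
)

```text
time: 20.8
tool_pos: [0.5448, 0.39, 0.2091]
tool_rot: [-0.487, 0.486, -0.513, 0.513]
contact_force: [1.0, 0.1, 0.1]
gripper_width: 0.599
```

Emit:
drive_tool(
  motion=[
    [[0.97,0,-0.12],[0,0,0],-0.2],
    [[0.97,0,-0.12],[0,0,0],-0.2],
    [[0.97,0,-0.12],[0,0,0],-0.2],
    [[0.97,0,-0.12],[0,0,0],-0.2],
    [[0.97,0,-0.12],[0,0,0],-0.2],
    [[0.97,0,-0.12],[0,0,0],-0.2],
    [[0.97,0,-0.12],[0,0,0],-0.2],
    [[0.97,0,-0.12],[0,0,0],-0.2],
    [[0.97,0,-0.12],[0,0,0],-0.2],
    [[0.97,0,-0.12],[0,0,0],-0.2],
    [[0,0,0],[0,0,0],-0.2],
  ],
)

```text
time: 21.9
tool_pos: [0.5021, 0.1475, 0.2078]
tool_rot: [-0.486, 0.486, -0.513, 0.514]
contact_force: [0.5, 0.3, -0.3]
gripper_width: 0.596
```

```bash
cat >> h.py <<'E'
def pins(f,h=.039):
    hsv=cv2.cvtColor(f["img"],cv2.COLOR_BGR2HSV); m=cv2.inRange(hsv,(15,120,110),(35,255,255))
    n,L,st,ce=cv2.connectedComponentsWithStats(m)
    for i in range(1,n):
        if st[i,4]>12:
            p=plane(f,ce[i],h)[0]
            if .38<p[0]<.7 and 0<p[1]<.3: print("pin",np.round(p*1000,1),st[i,4])
E
python3 - <<'E'
from h import *
f=grab("wrist"); pickle.dump(f,open("w5.pkl","wb")); cv2.imwrite("pics/w5.png",cv2.resize(f["img"],(800,500)))
tops(f,.030,.06,(.36,.72,.02,.28),100); print("rails/keys");tops(f,.0385,.06,(.36,.72,.02,.28),20); print("tray");tops(f,.034,.06,(.36,.7,.31,.5),50);pins(f);print("w1");
g=pickle.load(open("w1.pkl","rb"));tops(g,.030,.06,(.36,.72,.02,.15),100);pins(g); go([.5,.15,.23])
E
```

```text
ctr [590.2 213. ] long 74.3 short 74.1 longaxis -74.0 n 5455 z 0.0353
ctr [589.  93.] long 74.1 short 74.1 longaxis -9.0 n 5521 z 0.0352
ctr [470.6 214. ] long 74.1 short 74.1 longaxis -28.0 n 3931 z 0.0353
ctr [469.4  94.2] long 74.2 short 74.0 longaxis 3.7 n 3981 z 0.0352
rails/keys
ctr [614.6  88.9] long 18.1 short 10.3 longaxis -8.9 n 227 z 0.0430
ctr [615. 220.] long 17.9 short 10.5 longaxis 15.7 n 227 z 0.0429
ctr [591.3 180. ] long 39.7 short 6.2 longaxis 16.0 n 268 z 0.0430
ctr [586.2 125.9] long 40.0 short 6.0 longaxis -9.0 n 260 z 0.0430
ctr [597.2  91.9] long 7.3 short 7.0 longaxis -46.8 n 53 z 0.0399
ctr [576.2  62.8] long 39.8 short 6.5 longaxis -9.0 n 297 z 0.0429
ctr [597.5 214.6] long 6.7 short 6.7 longaxis 88.8 n 50 z 0.0401
ctr [573.7 241.4] long 39.9 short 6.5 longaxis 16.0 n 288 z 0.0430
ctr [559.5 204. ] long 40.0 short 5.9 longaxis -74.1 n 230 z 0.0430
ctr [557.4  97.9] long 40.0 short 6.0 longaxis 81.0 n 239 z 0.0429
ctr [495.2  95.9] long 17.9 short 10.1 longaxis 3.6 n 159 z 0.0429
ctr [493.4 201.7] long 18.2 short 9.9 longaxis -27.8 n 152 z 0.0429
ctr [478.1 
[... 337 characters left out ...]
long 40.4 short 6.0 longaxis -28.0 n 181 z 0.0430
ctr [442.2 229.1] long 39.9 short 7.4 longaxis 61.7 n 223 z 0.0428
ctr [437.3  92.1] long 39.9 short 7.0 longaxis -85.7 n 221 z 0.0427
tray
ctr [545.8 389.5] long 31.9 short 19.3 longaxis -3.4 n 665 z 0.0418
ctr [449.2 398.9] long 32.3 short 19.8 longaxis -2.8 n 517 z 0.0418
pin [596.7  91.9  39. ] 48
pin [597.7 215.   39. ] 52
pin [477.1  94.9  39. ] 33
pin [477.2 210.5  39. ] 34
w1
ctr [589.1  93. ] long 74.1 short 74.0 longaxis 80.9 n 4727 z 0.0352
ctr [469.2  94.2] long 74.4 short 74.1 longaxis 3.6 n 3477 z 0.0352
pin [596.8  91.3  39. ] 43
pin [477.   94.4  39. ] 29
tcp [0.5024 0.1487 0.2078] yaw -93.1 tilt 0.09 shift [-0.05 -0.89 -0.1 ]
```

View pics/w5.png

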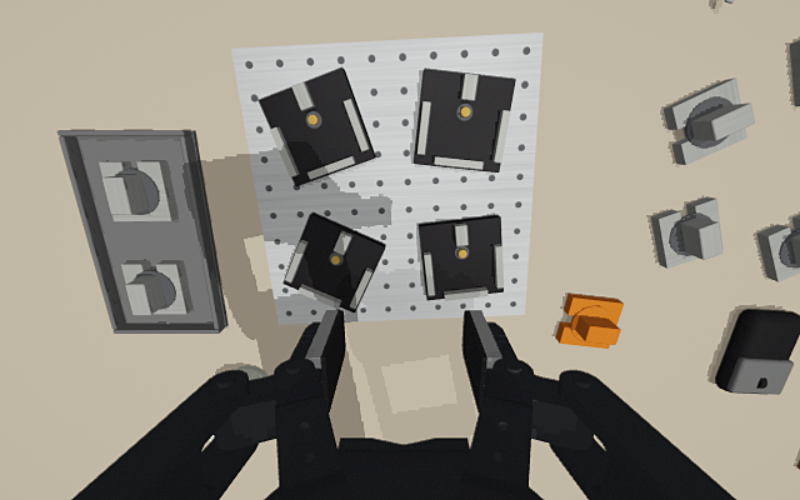

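Old cap is flat in the tray at (545,390) mm, centre-relative about +46 mm. The gauge is in its stand, and all four nests are measured consistently. Next are the caps, starting with c2 (notch toward about 22°).

Emit:
drive_tool(
  motion=[
    [[0,0,0],[0,-1,0],-0.2],
    [[0,0,0],[0,-1,0],-0.2],
    [[0,0,0],[0,-1,0],-0.2],
    [[0,0,0],[0,-1,0],-0.2],
    [[0,0,0],[0,-1,0],-0.2],
    [[0.975,0,-0.068],[0,0,0],-0.2],
    [[0.975,0,-0.068],[0,0,0],-0.2],
    [[0.975,0,-0.068],[0,0,0],-0.2],
    [[0.975,0,-0.068],[0,0,0],-0.2],
    [[0.975,0,-0.068],[0,0,0],-0.2],
    [[0.975,0,-0.068],[0,0,0],-0.2],
    [[0.975,0,-0.068],[0,0,0],-0.2],
  ],
)

```text
time: 23.15
tool_pos: [0.556, -0.0132, 0.2074]
tool_rot: [0.587, -0.586, 0.395, -0.395]
contact_force: [0.6, -0.5, -0.7]
gripper_width: 0.6
```

Emit:
drive_tool(
  motion=[
    [[0.975,0,-0.068],[0,0,0],-0.2],
    [[0.975,0,-0.068],[0,0,0],-0.2],
    [[0.975,0,-0.068],[0,0,0],-0.2],
    [[0.975,0,-0.068],[0,0,0],-0.2],
    [[0.975,0,-0.068],[0,0,0],-0.2],
    [[0.975,0,-0.068],[0,0,0],-0.2],
    [[0.975,0,-0.068],[0,0,0],-0.2],
    [[0.975,0,-0.068],[0,0,0],-0.2],
    [[0.975,0,-0.068],[0,0,0],-0.2],
    [[0,1,0],[0,0,0],-0.2],
    [[0,1,0],[0,0,0],-0.2],
    [[0,0,0],[0,0,0],-0.2],
  ],
)

```text
time: 24.35
tool_pos: [0.6215, -0.2206, 0.1523]
tool_rot: [-0.586, 0.587, -0.398, 0.392]
contact_force: [-0.7, -0.3, -0.7]
gripper_width: 0.598
```

```bash
cat >> h.py <<'E'
def caps(f,box=(.38,.72,-.3,-.06)):
    print("boss");tops(f,.0315,.045,box,60); print("flange");tops(f,.008,.017,box,300)
E
python3 - <<'E'
from h import *
f=grab("wrist"); pickle.dump(f,open("w6.pkl","wb")); caps(f); go([.622,-.223,.0145],21.8-90)
E
```

```text
boss
ctr [ 621.9 -225.7] long 32.3 short 18.0 longaxis 19.9 n 642 z 0.0369
ctr [ 577.5 -127.5] long 32.1 short 18.4 longaxis -67.4 n 687 z 0.0369
ctr [ 475.8 -130.5] long 33.0 short 18.6 longaxis 19.9 n 451 z 0.0367
ctr [ 457.1 -240.2] long 31.7 short 17.9 longaxis 24.8 n 428 z 0.0368
flange
ctr [ 694.4 -130.6] long 54.8 short 6.5 longaxis -17.8 n 354 z 0.0160
ctr [ 621.5 -225.9] long 54.5 short 54.0 longaxis 19.7 n 1966 z 0.0134
ctr [ 577.6 -127.2] long 54.5 short 54.0 longaxis -67.4 n 1864 z 0.0133
ctr [ 475.6 -130.2] long 55.4 short 55.3 longaxis 18.1 n 1358 z 0.0132
ctr [ 457.1 -240.4] long 55.2 short 54.1 longaxis 23.8 n 1123 z 0.0133
tcp [ 0.6225 -0.221   0.1546] yaw -67.9 tilt 0.26 shift [ 0.09  5.61 -0.04] turn_y 0.05
```

Emit:
drive_tool(
  motion=[
    [[0,0,0],[0,0.46,0],-0.2],
    [[0.17,0,-0.1],[0,0,0],-0.2],
    [[0,1,0],[0,0,0],-0.2],
    [[0,1,0],[0,0,0],-0.2],
    [[0,1,0],[0,0,0],-0.2],
    [[0,1,0],[0,0,0],-0.2],
    [[0,1,0],[0,0,0],-0.2],
    [[0,0.6,0],[0,0,0],-0.2],
    [[0,0,0],[0,0,0],-0.2],
    [[0,0,0],[0,0,0],1],
    [[0,0,0],[0,0,0],1],
    [[0,0,0],[0,0,0],1],
  ],
)

```text
time: 25.6
tool_pos: [0.6239, -0.2279, 0.0193]
tool_rot: [0.578, -0.578, 0.406, -0.408]
contact_force: [0.1, 0.5, 4.9]
gripper_width: 0.193
```

Emit:
drive_tool(
  motion=[
    [[0,0,0],[0,0,0],1],
    [[0,0,0],[0,0,0],1],
    [[0,0,0],[0,0,0],1],
    [[0,-0.5,0],[0,0,0],1],
    [[0,-1,0],[0,0,0],1],
    [[0,-1,0],[0,0,0],1],
    [[0,-1,0],[0,0,0],1],
    [[0,-1,0],[0,0,0],1],
    [[0,-1,0],[0,0,0],1],
    [[0,-0.5,0],[0,0,0],1],
  ],
)

```text
time: 26.6
tool_pos: [0.623, -0.2275, 0.1697]
tool_rot: [0.578, -0.578, 0.406, -0.408]
contact_force: [0.2, 0.6, -2.4]
gripper_width: 0.192
```

```bash
cat >> h.py <<'E'
def held(f):  # pose of the held cap's flange in the tool frame: cloud in tool coords
    T=tool(); C=(cloud(f)-T[:3,3])@T[:3,:3]; x,y,z=C[...,0],C[...,1],C[...,2]
    m=(abs(x)<.04)&(abs(z)<.05)&(y>-.012)&(y<.02); p=C[m]
    yt=np.median(p[(abs(p[:,0])>.017),1]); q=p[abs(p[:,1]-yt)<.003]
    r=cv2.minAreaRect((q[:,[0,2]]*1000).astype(np.float32))
    print("held: flange top y %.4f"%yt,"tool x %.1f..%.1f z %.1f..%.1f"%tuple(1000*np.r_[np.percentile(q[:,0],[.5,99.5]),np.percentile(q[:,2],[.5,99.5])]),np.round(r[0],1),np.round(r[1],1),round(r[2],1),len(q))
E
python3 - <<'E'
from h import *
f=grab("wrist"); pickle.dump(f,open("w7.pkl","wb")); held(f); cv2.imwrite("pics/w7.png",cv2.resize(f["img"],(800,500))); go([.5902,.2130,.12],16-90)
E
```

```text
held: flange top y 0.0080 tool x -27.0..26.8 z -6.7..25.1 [-0.1  7.7] [35.5 54.3] 89.5 3057
tcp [ 0.6237 -0.2279  0.1713] yaw -70.3 tilt 0.32 shift [-17.06   2.     4.68] turn_y 0.74
```

View pics/w7.png

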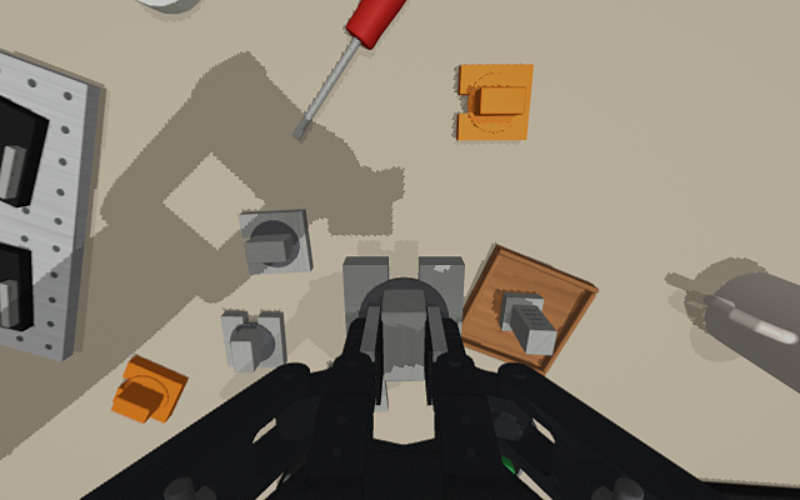

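Emit:
drive_tool(
  motion=[
    [[0,0,0],[0,0.74,0],1],
    [[-0.962,0,0.203],[0,0,0],1],
    [[-0.962,0,0.203],[0,0,0],1],
    [[-0.962,0,0.203],[0,0,0],1],
    [[-0.962,0,0.203],[0,0,0],1],
    [[-0.962,0,0.203],[0,0,0],1],
    [[-0.962,0,0.203],[0,0,0],1],
    [[-0.962,0,0.203],[0,0,0],1],
    [[-0.962,0,0.203],[0,0,0],1],
    [[-0.962,0,0.203],[0,0,0],1],
    [[-0.962,0,0.203],[0,0,0],1],
  ],
)

```text
time: 27.75
tool_pos: [0.6036, 0.019, 0.1651]
tool_rot: [-0.564, 0.565, -0.426, 0.425]
contact_force: [0.3, 0.5, -2.1]
gripper_width: 0.196
```

Emit:
drive_tool(
  motion=[
    [[-0.962,0,0.203],[0,0,0],1],
    [[-0.962,0,0.203],[0,0,0],1],
    [[-0.962,0,0.203],[0,0,0],1],
    [[-0.962,0,0.203],[0,0,0],1],
    [[-0.962,0,0.203],[0,0,0],1],
    [[-0.962,0,0.203],[0,0,0],1],
    [[-0.962,0,0.203],[0,0,0],1],
    [[-0.962,0,0.203],[0,0,0],1],
    [[0,1,0],[0,0,0],1],
    [[0,1,0],[0,0,0],1],
    [[0,0.5,0],[0,0,0],1],
    [[0,0,0],[0,0,0],1],
  ],
)

```text
time: 28.95
tool_pos: [0.5881, 0.2134, 0.1003]
tool_rot: [-0.563, 0.567, -0.427, 0.424]
contact_force: [-0.5, 0.1, -2.9]
gripper_width: 0.19
```

Run:
```python
from h import *
f=grab("wrist"); pickle.dump(f,open("w8.pkl","wb")); held(f); go([.5919,.2135,.06],16-90)
```

```text
held: flange top y 0.0086 tool x -26.5..27.2 z -7.4..24.2 [0.4 6.9] [35.  54.2] 90.0 3060
tcp [0.5895 0.2137 0.1025] yaw -74.0 tilt 0.20 shift [0.03 1.7  0.1 ] turn_y 0.00
```

Emit:
drive_tool(
  motion=[
    [[0.03,0,0.12],[0,0,0],1],
    [[0,0.8,0],[0,0,0],1],
    [[0,0.5,0],[0,0,0],1],
    [[0,0.2,0],[0,0,0],1],
    [[0,0.15,0],[0,0,0],1],
    [[0,0,0],[0,0,0],1],
  ],
)

```text
time: 29.6
tool_pos: [0.5938, 0.2142, 0.063]
tool_rot: [-0.565, 0.565, -0.426, 0.425]
contact_force: [-0.5, -0.2, -3.8]
gripper_width: 0.192
```

Run:
```python
from h import *
f=grab("wrist"); held(f); go([.5919,.2135,.06],16-90); print(manip.state()["contact_force"])
cv2.imwrite("pics/w9.png",cv2.resize(f["img"][80:330,180:460],(784,700))[:600])
```

```text
held: flange top y 0.0069 tool x -26.3..27.4 z -6.3..25.4 [0.6 8.2] [54.4 35.1] 0.2 3077
tcp [0.594  0.2142 0.0634] yaw -74.0 tilt 0.03 shift [ 0.01  0.14 -0.09] turn_y 0.00
[ 1.06318722  0.31952145 -2.08271004]
```

View pics/w9.png

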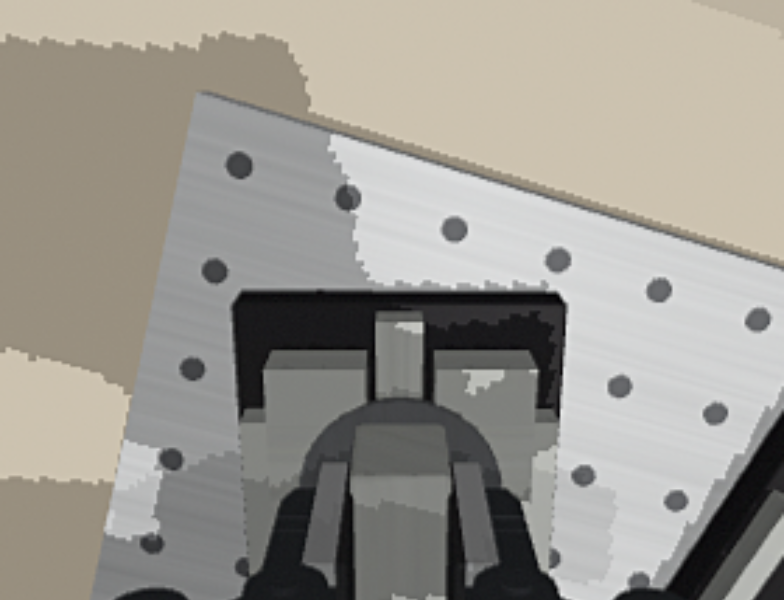

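Emit:
drive_tool(
  motion=[
    [[-0.02,0,-0.09],[0,0,0],1],
    [[0,0.1,0],[0,0,0],1],
    [[0,0.1,0],[0,0,0],1],
    [[0,0.1,0],[0,0,0],1],
    [[0,0,0],[0,0,0],1],
  ],
)

```text
time: 30.15
tool_pos: [0.5912, 0.214, 0.0551]
tool_rot: [-0.565, 0.565, -0.426, 0.425]
contact_force: [-0.9, -0.2, -2.0]
gripper_width: 0.19
```

Emit:
drive_tool(
  motion=[
    [[0,0.1,0],[0,0,0],1],
    [[0,0,0],[0,0,0],1],
  ],
)

```text
time: 30.35
tool_pos: [0.5918, 0.2142, 0.0534]
tool_rot: [0.565, -0.565, 0.425, -0.426]
contact_force: [0.1, 0.2, 0.4]
gripper_width: 0.195
```

Emit:
drive_tool(
  motion=[
    [[0,0,0],[0,0,0],0.2],
    [[0,0,0],[0,0,0],0.2],
    [[0,0,0],[0,0,0],0.2],
    [[0,0,0],[0,0,0],0.2],
    [[0,-0.5,0],[0,0,0],0.2],
    [[0,-1,0],[0,0,0],0],
    [[0,-1,0],[0,0,0],-0.2],
    [[0,-1,0],[0,0,0],-0.2],
    [[0,-1,0],[0,0,0],-0.2],
    [[0,0,0],[0,-0.83,0],-0.2],
    [[0,0,0],[0,-0.83,0],-0.2],
    [[0,0,0],[0,0,0],-0.2],
  ],
)

```text
time: 31.55
tool_pos: [0.5918, 0.2142, 0.167]
tool_rot: [0.595, -0.594, 0.383, -0.384]
contact_force: [-0.1, -0.0, -0.4]
gripper_width: 0.595
```

Run:
```python
from h import *
f=grab("wrist"); tops(f,.062,.08,(.5,.65,.15,.28));tops(f,.0435,.055,(.5,.65,.15,.28)); go([.457,-.240,.166],-65.7)
```

```text
ctr [590.6 213.4] long 32.1 short 18.0 longaxis 15.9 n 748 z 0.0709
ctr [587.  212.4] long 61.6 short 54.0 longaxis 15.9 n 2258 z 0.0473
tcp [0.5916 0.2141 0.1665] yaw -65.8 tilt 0.06 shift [ 1.435e+01  1.000e-02 -1.237e+01] turn_y -0.01
```

Emit:
drive_tool(
  motion=[
    [[0.954,0,-0.827],[0,0,0],-0.2],
    [[0.954,0,-0.827],[0,0,0],-0.2],
    [[0.954,0,-0.827],[0,0,0],-0.2],
    [[0.954,0,-0.827],[0,0,0],-0.2],
    [[0.954,0,-0.827],[0,0,0],-0.2],
    [[0.954,0,-0.827],[0,0,0],-0.2],
    [[0.954,0,-0.827],[0,0,0],-0.2],
    [[0.954,0,-0.827],[0,0,0],-0.2],
    [[0.954,0,-0.827],[0,0,0],-0.2],
    [[0.954,0,-0.827],[0,0,0],-0.2],
    [[0.954,0,-0.827],[0,0,0],-0.2],
    [[0.954,0,-0.827],[0,0,0],-0.2],
  ],
)

```text
time: 32.8
tool_pos: [0.4827, -0.1501, 0.1658]
tool_rot: [0.594, -0.594, 0.384, -0.384]
contact_force: [0.0, 0.1, -0.5]
gripper_width: 0.603
```

Emit:
drive_tool(
  motion=[
    [[0.954,0,-0.827],[0,0,0],-0.2],
    [[0.954,0,-0.827],[0,0,0],-0.2],
    [[0.954,0,-0.827],[0,0,0],-0.2],
    [[0,0,0],[0,0,0],-0.2],
  ],
)

```text
time: 33.2
tool_pos: [0.4553, -0.2424, 0.1659]
tool_rot: [-0.593, 0.593, -0.385, 0.385]
contact_force: [0.5, 0.5, -0.5]
gripper_width: 0.6
```

Run:
```python
from h import *
f=grab("wrist"); caps(f); go([.457,-.240,.0145],-65.7)
```

```text
boss
ctr [ 574.9 -128.3] long 32.3 short 14.1 longaxis -66.8 n 806 z 0.0369
ctr [ 475.5 -130.6] long 32.3 short 18.4 longaxis 16.7 n 758 z 0.0369
ctr [ 456.5 -239.9] long 32.1 short 17.4 longaxis 24.4 n 578 z 0.0369
flange
ctr [ 569.9 -130.3] long 54.4 short 38.8 longaxis -67.4 n 1856 z 0.0134
ctr [ 475.3 -130.2] long 54.8 short 54.3 longaxis -71.7 n 2134 z 0.0133
ctr [393.6 -66.2] long 27.7 short 15.2 longaxis -8.7 n 401 z 0.0131
ctr [ 456.2 -240.4] long 54.6 short 54.1 longaxis 24.6 n 1859 z 0.0134
tcp [ 0.4557 -0.2409  0.1658] yaw -65.9 tilt 0.01 shift [-0.01  6.05  0.06] turn_y -0.05
```

Emit:
drive_tool(
  motion=[
    [[0,0,0.03],[0,-0.08,0],-0.2],
    [[0,1,0],[0,0,0],-0.2],
    [[0,1,0],[0,0,0],-0.2],
    [[0,1,0],[0,0,0],-0.2],
    [[0,1,0],[0,0,0],-0.2],
    [[0,1,0],[0,0,0],-0.2],
    [[0,0.8,0],[0,0,0],-0.2],
    [[0,0.3,0],[0,0,0],-0.2],
    [[0,0,0],[0,0,0],1],
    [[0,0,0],[0,0,0],1],
    [[0,0,0],[0,0,0],1],
    [[0,0,0],[0,0,0],1],
  ],
)

```text
time: 34.45
tool_pos: [0.4579, -0.2398, 0.0146]
tool_rot: [0.596, -0.595, 0.38, -0.382]
contact_force: [0.5, 1.1, 3.8]
gripper_width: 0.192
```

Emit:
drive_tool(
  motion=[
    [[0,0,0],[0,0,0],1],
    [[0,0,0],[0,0,0],1],
    [[0,-0.5,0],[0,0,0],1],
    [[0,-1,0],[0,0,0],1],
    [[0,-1,0],[0,0,0],1],
    [[0,-1,0],[0,0,0],1],
    [[0,-1,0],[0,0,0],1],
    [[0,-1,0],[0,0,0],1],
    [[0,-0.5,0],[0,0,0],1],
    [[0,0,0],[0,0,0],1],
  ],
)

```text
time: 35.45
tool_pos: [0.4576, -0.2401, 0.1651]
tool_rot: [-0.595, 0.596, -0.38, 0.383]
contact_force: [0.4, 0.3, -3.6]
gripper_width: 0.196
```

Run:
```python
from h import *
f=grab("wrist"); held(f);  go([.4706,.2140,.16],-118)
```

```text
held: flange top y -0.0002 tool x -25.5..28.2 z -5.0..25.8 [1.4 9. ] [34.4 54.2] 90.0 3008
tcp [ 0.4568 -0.2395  0.1632] yaw -65.3 tilt 0.05 shift [-16.25   0.12   8.08] turn_y 10.54
```

Emit:
drive_tool(
  motion=[
    [[0,0,0],[0,0.96,0],1],
    [[0,0,0],[0,0.96,0],1],
    [[0,0,0],[0,0.96,0],1],
    [[0,0,0],[0,0.96,0],1],
    [[0,0,0],[0,0.96,0],1],
    [[0,0,0],[0,0.96,0],1],
    [[0,0,0],[0,0.96,0],1],
    [[0,0,0],[0,0.96,0],1],
    [[0,0,0],[0,0.96,0],1],
    [[0,0,0],[0,0.96,0],1],
    [[0,0,0],[0,0.96,0],1],
  ],
)

```text
time: 36.6
tool_pos: [0.4555, -0.2385, 0.1603]
tool_rot: [0.362, -0.363, 0.609, -0.606]
contact_force: [-0.4, 0.5, -2.8]
gripper_width: 0.196
```

Emit:
drive_tool(
  motion=[
    [[-0.96,0,-0.469],[0,0,0],1],
    [[-0.96,0,-0.469],[0,0,0],1],
    [[-0.96,0,-0.469],[0,0,0],1],
    [[-0.96,0,-0.469],[0,0,0],1],
    [[-0.96,0,-0.469],[0,0,0],1],
    [[-0.96,0,-0.469],[0,0,0],1],
    [[-0.96,0,-0.469],[0,0,0],1],
    [[-0.96,0,-0.469],[0,0,0],1],
    [[-0.96,0,-0.469],[0,0,0],1],
    [[-0.96,0,-0.469],[0,0,0],1],
    [[-0.96,0,-0.469],[0,0,0],1],
    [[-0.96,0,-0.469],[0,0,0],1],
  ],
)

```text
time: 37.8
tool_pos: [0.4667, 0.082, 0.1605]
tool_rot: [0.362, -0.365, 0.607, -0.606]
contact_force: [0.9, -0.3, -3.2]
gripper_width: 0.198
```

Emit:
drive_tool(
  motion=[
    [[-0.96,0,-0.469],[0,0,0],1],
    [[-0.96,0,-0.469],[0,0,0],1],
    [[-0.96,0,-0.469],[0,0,0],1],
    [[-0.96,0,-0.469],[0,0,0],1],
    [[-0.96,0,-0.469],[0,0,0],1],
    [[0,1,0],[0,0,0],1],
    [[0,1,0],[0,0,0],1],
    [[0,1,0],[0,0,0],1],
    [[0,0.6,0],[0,0,0],1],
    [[0,0,0],[0,0,0],1],
    [[0,0,0],[0,0,0],1],
  ],
)

```text
time: 38.9
tool_pos: [0.4729, 0.2143, 0.0727]
tool_rot: [0.363, -0.364, 0.606, -0.606]
contact_force: [0.0, 0.4, -4.3]
gripper_width: 0.197
```

```bash
cat >> h.py <<'E'
def fit(f,nest,yaw):  # held cap centre (front edge - 27 mm) relative to the nest, along tool x,z
    T=tool(); C=(cloud(f)-T[:3,3])@T[:3,:3]; x,y,z=C[...,0],C[...,1],C[...,2]
    p=C[(abs(x)<.04)&(abs(z)<.04)&(y>-.012)&(y<.02)]
    yt=np.median(p[(abs(p[:,0])>.017)&(p[:,2]>.005),1]); q=p[abs(p[:,1]-yt)<.003]
    cx=np.percentile(q[:,0],[.5,99.5]).mean(); cz=np.percentile(q[:,2],99.5)-.027
    c=T[:3,3]+T[:3,:3]@[cx,yt+.012,cz]; e=T[:3,:3].T@(np.r_[nest,c[2]]-c)
    print("cap in tool x %.1f z %.1f, underside world z %.4f"%(cx*1e3,cz*1e3,c[2]+.001*0),"cap->nest shift x %.2f z %.2f"%(e[0]/.025,e[2]/.025)); go(T[:3,3],yaw); print(manip.state()["contact_force"])
E
python3 - <<'E'
from h import *
f=grab("wrist"); fit(f,[.4706,.2140],-118)
E
```

```text
cap in tool x 1.2 z -1.6, underside world z 0.0591 cap->nest shift x 0.03 z -0.04
tcp [0.4737 0.2146 0.0738] yaw -118.1 tilt 0.07 shift [0. 0. 0.] turn_y -0.02
[-0.13153579  0.47358603 -2.41118287]
```

Emit:
drive_tool(
  motion=[
    [[0.03,0,-0.04],[0,0,0],1],
    [[0,0.4,0],[0,0,0],1],
    [[0,0.2,0],[0,0,0],1],
    [[0,0.1,0],[0,0,0],1],
    [[0,0.1,0],[0,0,0],1],
    [[0,0,0],[0,0,0],1],
  ],
)

```text
time: 39.55
tool_pos: [0.4716, 0.2142, 0.0526]
tool_rot: [0.363, -0.364, 0.606, -0.606]
contact_force: [-0.1, -0.4, -2.0]
gripper_width: 0.197
```

Emit:
drive_tool(
  motion=[
    [[0,0.08,0],[0,0,0],1],
    [[0,0.08,0],[0,0,0],1],
    [[0,0,0],[0,0,0],1],
  ],
)

```text
time: 39.85
tool_pos: [0.4718, 0.2143, 0.0489]
tool_rot: [-0.364, 0.364, -0.606, 0.606]
contact_force: [0.2, 0.1, -3.4]
gripper_width: 0.197
```

Emit:
drive_tool(
  motion=[
    [[0,0,0],[0,0,0],0.2],
    [[0,0,0],[0,0,0],0.2],
    [[0,0,0],[0,0,0],0.2],
    [[0,0,0],[0,0,0],0.2],
    [[0,-0.5,0],[0,0,0],0.2],
    [[0,-1,0],[0,0,0],0],
    [[0,-1,0],[0,0,0],-0.2],
    [[0,-1,0],[0,0,0],-0.2],
    [[0,-1,0],[0,0,0],-0.2],
    [[0,0,0],[0,0,0],-0.2],
  ],
)

```text
time: 40.85
tool_pos: [0.4746, 0.2151, 0.1673]
tool_rot: [-0.367, 0.361, -0.606, 0.607]
contact_force: [-0.9, 0.8, 1.0]
gripper_width: 0.601
```

Run:
```python
from h import *
f=grab("wrist"); tops(f,.062,.08,(.38,.65,.02,.28)); go([.4755,-.1305,.166],-72.5)
```

```text
ctr [590.3 213.1] long 32.2 short 18.0 longaxis 16.2 n 1097 z 0.0708
ctr [470.5 214.1] long 32.3 short 17.6 longaxis -28.0 n 739 z 0.0709
tcp [0.4734 0.2147 0.1648] yaw -118.1 tilt 0.33 shift [12.15 -0.07  6.57] turn_y -9.12
```

Emit:
drive_tool(
  motion=[
    [[0,0,0],[0,-0.91,0],-0.2],
    [[0,0,0],[0,-0.91,0],-0.2],
    [[0,0,0],[0,-0.91,0],-0.2],
    [[0,0,0],[0,-0.91,0],-0.2],
    [[0,0,0],[0,-0.91,0],-0.2],
    [[0,0,0],[0,-0.91,0],-0.2],
    [[0,0,0],[0,-0.91,0],-0.2],
    [[0,0,0],[0,-0.91,0],-0.2],
    [[0,0,0],[0,-0.91,0],-0.2],
    [[0,0,0],[0,-0.91,0],-0.2],
  ],
)

```text
time: 41.9
tool_pos: [0.4709, 0.214, 0.16]
tool_rot: [-0.57, 0.571, -0.418, 0.417]
contact_force: [-0.2, 0.0, -0.4]
gripper_width: 0.606
```

Emit:
drive_tool(
  motion=[
    [[0.943,0,-0.286],[0,0,0],-0.2],
    [[0.943,0,-0.286],[0,0,0],-0.2],
    [[0.943,0,-0.286],[0,0,0],-0.2],
    [[0.943,0,-0.286],[0,0,0],-0.2],
    [[0.943,0,-0.286],[0,0,0],-0.2],
    [[0.943,0,-0.286],[0,0,0],-0.2],
    [[0.943,0,-0.286],[0,0,0],-0.2],
    [[0.943,0,-0.286],[0,0,0],-0.2],
    [[0.943,0,-0.286],[0,0,0],-0.2],
    [[0.943,0,-0.286],[0,0,0],-0.2],
    [[0.943,0,-0.286],[0,0,0],-0.2],
    [[0.943,0,-0.286],[0,0,0],-0.2],
  ],
)

```text
time: 43.1
tool_pos: [0.4737, -0.0821, 0.1601]
tool_rot: [-0.57, 0.57, -0.419, 0.418]
contact_force: [0.5, 0.4, 0.6]
gripper_width: 0.599
```

Emit:
drive_tool(
  motion=[
    [[0.943,0,-0.286],[0,0,0],-0.2],
    [[0.943,0,-0.286],[0,0,0],-0.2],
    [[0,0,0],[0,0,0],-0.2],
  ],
)

```text
time: 43.4
tool_pos: [0.4743, -0.1324, 0.1604]
tool_rot: [-0.569, 0.57, -0.42, 0.419]
contact_force: [0.7, 0.4, -0.4]
gripper_width: 0.6
```

Run:
```python
from h import *
f=grab("wrist"); caps(f); go([.4755,-.1305,.0145],-72.5)
cv2.imwrite("pics/w10.png",cv2.resize(f["img"],(800,500)))
```

```text
boss
ctr [ 577.2 -127.1] long 31.8 short 18.0 longaxis -67.3 n 848 z 0.0369
ctr [ 475.5 -129.8] long 32.0 short 17.4 longaxis 17.5 n 610 z 0.0369
flange
ctr [ 577.4 -127.2] long 54.2 short 54.0 longaxis 22.7 n 2636 z 0.0134
ctr [ 475.4 -129.9] long 54.6 short 53.7 longaxis 18.5 n 1905 z 0.0134
tcp [ 0.4743 -0.1311  0.1604] yaw -72.7 tilt 0.14 shift [-0.    5.83  0.06] turn_y -0.04
```

Emit:
drive_tool(
  motion=[
    [[-0.02,0,0.06],[0,-0.14,0],-0.2],
    [[0,1,0],[0,0,0],-0.2],
    [[0,1,0],[0,0,0],-0.2],
    [[0,1,0],[0,0,0],-0.2],
    [[0,1,0],[0,0,0],-0.2],
    [[0,1,0],[0,0,0],-0.2],
    [[0,0.6,0],[0,0,0],-0.2],
    [[0,0.2,0],[0,0,0],-0.2],
    [[0,0,0],[0,0,0],1],
    [[0,0,0],[0,0,0],1],
    [[0,0,0],[0,0,0],1],
    [[0,0,0],[0,0,0],1],
  ],
)

```text
time: 44.65
tool_pos: [0.4775, -0.1299, 0.0179]
tool_rot: [0.573, -0.572, 0.414, -0.416]
contact_force: [0.1, 0.6, 3.1]
gripper_width: 0.19
```

Emit:
drive_tool(
  motion=[
    [[0,0,0],[0,0,0],1],
    [[0,0,0],[0,0,0],1],
    [[0,-0.5,0],[0,0,0],1],
    [[0,-1,0],[0,0,0],1],
    [[0,-1,0],[0,0,0],1],
    [[0,-1,0],[0,0,0],1],
    [[0,-1,0],[0,0,0],1],
    [[0,-1,0],[0,0,0],1],
    [[0,-0.5,0],[0,0,0],1],
    [[0,0,0],[0,0,0],1],
  ],
)

```text
time: 45.65
tool_pos: [0.4773, -0.1302, 0.1685]
tool_rot: [0.573, -0.572, 0.414, -0.416]
contact_force: [0.3, 0.3, -3.1]
gripper_width: 0.194
```

Run:
```python
from h import *
f=grab("wrist"); fit(f,[.4693,.0942],3.7-90)
```

```text
cap in tool x 1.2 z -1.1, underside world z 0.1516 cap->nest shift x -8.65 z 2.56
tcp [ 0.4764 -0.1298  0.1667] yaw -71.9 tilt 0.04 shift [0. 0. 0.] turn_y 2.88
[-0.33106385  0.52203395 -3.51277073]
```

Emit:
drive_tool(
  motion=[
    [[0,0,0],[0,0.96,0],1],
    [[0,0,0],[0,0.96,0],1],
    [[0,0,0],[0,0.96,0],1],
    [[-0.902,0,0.032],[0,0,0],1],
    [[-0.902,0,0.032],[0,0,0],1],
    [[-0.902,0,0.032],[0,0,0],1],
    [[-0.902,0,0.032],[0,0,0],1],
    [[-0.902,0,0.032],[0,0,0],1],
    [[-0.902,0,0.032],[0,0,0],1],
    [[-0.902,0,0.032],[0,0,0],1],
    [[-0.902,0,0.032],[0,0,0],1],
    [[-0.902,0,0.032],[0,0,0],1],
  ],
)

```text
time: 46.9
tool_pos: [0.4688, 0.0741, 0.1639]
tool_rot: [-0.515, 0.517, -0.485, 0.482]
contact_force: [0.2, 0.0, -3.3]
gripper_width: 0.191
```

Emit:
drive_tool(
  motion=[
    [[-0.902,0,0.032],[0,0,0],1],
    [[0,1,0],[0,0,0],1],
    [[0,1,0],[0,0,0],1],
    [[0,1,0],[0,0,0],1],
    [[0,0.6,0],[0,0,0],1],
    [[0,0,0],[0,0,0],1],
    [[0,0,0],[0,0,0],1],
  ],
)

```text
time: 47.6
tool_pos: [0.4687, 0.0958, 0.0753]
tool_rot: [-0.515, 0.517, -0.484, 0.483]
contact_force: [-0.3, 0.6, -2.7]
gripper_width: 0.2
```

Run:
```python
from h import *
f=grab("wrist"); fit(f,[.4693,.0942],3.7-90)
```

```text
cap in tool x 0.5 z -2.6, underside world z 0.0583 cap->nest shift x 0.04 z 0.08
tcp [0.4697 0.0958 0.0765] yaw -86.3 tilt 0.02 shift [0. 0. 0.] turn_y 0.00
[ 0.32037221  0.10276506 -3.09881091]
```

Emit:
drive_tool(
  motion=[
    [[0.04,0,0.08],[0,0,0],1],
    [[0,0.4,0],[0,0,0],1],
    [[0,0.2,0],[0,0,0],1],
    [[0,0.1,0],[0,0,0],1],
    [[0,0,0],[0,0,0],1],
    [[0,0,0],[0,0,0],1],
  ],
)

```text
time: 48.25
tool_pos: [0.4718, 0.095, 0.059]
tool_rot: [-0.516, 0.516, -0.484, 0.483]
contact_force: [0.7, -0.8, -3.6]
gripper_width: 0.189
```

Run:
```python
from h import *
f=grab("wrist"); fit(f,[.4693,.0942],3.7-90)
```

```text
cap in tool x 0.5 z -1.8, underside world z 0.0419 cap->nest shift x 0.00 z -0.04
tcp [0.472  0.095  0.0592] yaw -86.3 tilt 0.02 shift [0. 0. 0.] turn_y 0.00
[ 0.15038375  0.28086173 -2.79842116]
```

Emit:
drive_tool(
  motion=[
    [[0,0.1,-0.03],[0,0,0],1],
    [[0,0.1,0],[0,0,0],1],
    [[0,0.1,0],[0,0,0],1],
    [[0,0,0],[0,0,0],1],
  ],
)

```text
time: 48.7
tool_pos: [0.4714, 0.095, 0.052]
tool_rot: [0.516, -0.516, 0.483, -0.484]
contact_force: [-0.8, 0.0, 0.4]
gripper_width: 0.197
```

Emit:
drive_tool(
  motion=[
    [[0,0,0],[0,0,0],0.2],
    [[0,0,0],[0,0,0],0.2],
    [[0,0,0],[0,0,0],0.2],
    [[0,0,0],[0,0,0],0.2],
    [[0,-0.5,0],[0,0,0],0.2],
    [[0,-1,0],[0,0,0],0],
    [[0,-1,0],[0,0,0],-0.2],
    [[0,-1,0],[0,0,0],-0.2],
    [[0,-1,0],[0,0,0],-0.2],
    [[0,0,0],[0,0,0],-0.2],
  ],
)

```text
time: 49.7
tool_pos: [0.474, 0.0951, 0.1696]
tool_rot: [0.518, -0.514, 0.481, -0.486]
contact_force: [-0.3, 0.8, 0.2]
gripper_width: 0.598
```

Run:
```python
from h import *
f=grab("wrist"); tops(f,.062,.08,(.38,.65,.02,.28)); go([.5773,-.1272,.166],22.7)
```

```text
ctr [590.3 212.9] long 32.3 short 18.8 longaxis 16.3 n 1332 z 0.0708
ctr [470.8 214.3] long 32.7 short 18.5 longaxis -27.8 n 843 z 0.0708
ctr [469.7  94.3] long 32.4 short 17.1 longaxis 4.0 n 733 z 0.0709
tcp [0.4727 0.095  0.1671] yaw -86.3 tilt 0.32 shift [9.14 0.06 3.6 ] turn_y 14.20
```

Emit:
drive_tool(
  motion=[
    [[0.914,0,0.366],[0,0,0],-0.2],
    [[0.914,0,0.366],[0,0,0],-0.2],
    [[0.914,0,0.366],[0,0,0],-0.2],
    [[0.914,0,0.366],[0,0,0],-0.2],
    [[0.914,0,0.366],[0,0,0],-0.2],
    [[0.914,0,0.366],[0,0,0],-0.2],
    [[0.914,0,0.366],[0,0,0],-0.2],
    [[0.914,0,0.366],[0,0,0],-0.2],
    [[0.914,0,0.366],[0,0,0],-0.2],
    [[0.914,0,0.366],[0,0,0],-0.2],
  ],
)

```text
time: 50.75
tool_pos: [0.5766, -0.1278, 0.1624]
tool_rot: [-0.516, 0.516, -0.484, 0.483]
contact_force: [0.7, -0.2, -0.1]
gripper_width: 0.599
```

Emit:
drive_tool(
  motion=[
    [[0,0,0],[0,-0.99,0],-0.2],
    [[0,0,0],[0,-0.99,0],-0.2],
    [[0,0,0],[0,-0.99,0],-0.2],
    [[0,0,0],[0,-0.99,0],-0.2],
    [[0,0,0],[0,-0.99,0],-0.2],
    [[0,0,0],[0,-0.99,0],-0.2],
    [[0,0,0],[0,-0.99,0],-0.2],
    [[0,0,0],[0,-0.99,0],-0.2],
    [[0,0,0],[0,-0.99,0],-0.2],
    [[0,0,0],[0,-0.99,0],-0.2],
    [[0,0,0],[0,-0.99,0],-0.2],
    [[0,0,0],[0,-0.99,0],-0.2],
  ],
)

```text
time: 51.95
tool_pos: [0.5763, -0.1268, 0.1623]
tool_rot: [0.688, -0.688, 0.164, -0.162]
contact_force: [-0.2, 0.1, -0.2]
gripper_width: 0.6
```

Emit:
drive_tool(
  motion=[
    [[0,0,0],[0,-0.99,0],-0.2],
    [[0,0,0],[0,-0.99,0],-0.2],
    [[0,0,0],[0,-0.99,0],-0.2],
    [[0,0,0],[0,-0.99,0],-0.2],
    [[0,0,0],[0,-0.99,0],-0.2],
    [[0,0,0],[0,-0.99,0],-0.2],
    [[0,0,0],[0,-0.99,0],-0.2],
    [[0,0,0],[0,-0.99,0],-0.2],
    [[0,0,0],[0,-0.99,0],-0.2],
    [[0,0,0],[0,-0.99,0],-0.2],
    [[0,0,0],[0,0,0],-0.2],
  ],
)

```text
time: 53.05
tool_pos: [0.5763, -0.1269, 0.1625]
tool_rot: [0.694, -0.693, -0.138, 0.139]
contact_force: [0.6, 0.2, -0.1]
gripper_width: 0.598
```

Run:
```python
from h import *
f=grab("wrist"); caps(f,(.38,.72,-.3,-.04)); go([.5773,-.1272,.0145],22.7)
cv2.imwrite("pics/w11.png",cv2.resize(f["img"],(800,500)))
```

```text
boss
ctr [386.4 -50.4] long 20.6 short 13.2 longaxis 87.8 n 488 z 0.0367
ctr [ 577.  -126.7] long 31.6 short 17.4 longaxis -67.8 n 582 z 0.0369
flange
ctr [395.3 -55.4] long 36.0 short 27.1 longaxis 78.7 n 1113 z 0.0134
ctr [ 576.9 -127.1] long 54.2 short 54.1 longaxis -67.4 n 1885 z 0.0133
tcp [ 0.5765 -0.1269  0.1627] yaw 22.5 tilt 0.13 shift [ 0.04  5.93 -0.03] turn_y -0.04
```

View pics/w11.png

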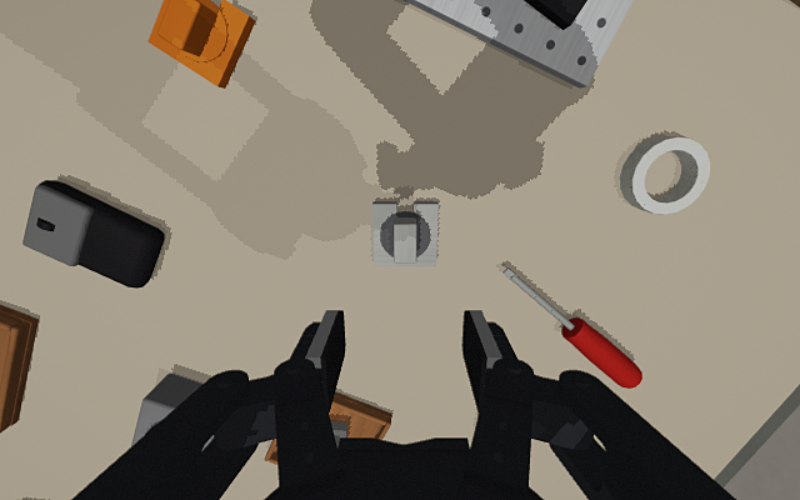

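The cap's notch points up in the image (405,205), along tool z as planned, and the jaws straddle it. Gripping it now.

Emit:
drive_tool(
  motion=[
    [[0.03,0,0],[0,0,0],-0.2],
    [[0,1,0],[0,0,0],-0.2],
    [[0,1,0],[0,0,0],-0.2],
    [[0,1,0],[0,0,0],-0.2],
    [[0,1,0],[0,0,0],-0.2],
    [[0,1,0],[0,0,0],-0.2],
    [[0,0.7,0],[0,0,0],-0.2],
    [[0,0.2,0],[0,0,0],-0.2],
    [[0,0,0],[0,0,0],1],
    [[0,0,0],[0,0,0],1],
    [[0,0,0],[0,0,0],1],
    [[0,0,0],[0,0,0],1],
  ],
)

```text
time: 54.3
tool_pos: [0.5791, -0.1273, 0.0182]
tool_rot: [-0.693, 0.694, 0.14, -0.138]
contact_force: [0.7, -0.3, 1.6]
gripper_width: 0.19
```

Emit:
drive_tool(
  motion=[
    [[0,0,0],[0,0,0],1],
    [[0,0,0],[0,0,0],1],
    [[0,-0.5,0],[0,0,0],1],
    [[0,-1,0],[0,0,0],1],
    [[0,-1,0],[0,0,0],1],
    [[0,-1,0],[0,0,0],1],
    [[0,-1,0],[0,0,0],1],
    [[0,-1,0],[0,0,0],1],
    [[0,-0.5,0],[0,0,0],1],
    [[0,0,0],[0,0,0],1],
  ],
)

```text
time: 55.3
tool_pos: [0.5787, -0.1271, 0.1686]
tool_rot: [-0.693, 0.694, 0.14, -0.138]
contact_force: [1.3, 0.2, -3.4]
gripper_width: 0.193
```

Emit:
drive_tool(
  motion=[
    [[0,0,0],[0,0.99,0],1],
    [[0,0,0],[0,0.99,0],1],
    [[0,0,0],[0,0.99,0],1],
    [[0,0,0],[0,0.99,0],1],
    [[0,0,0],[0,0.99,0],1],
    [[0,0,0],[0,0.99,0],1],
    [[0,0,0],[0,0.99,0],1],
    [[0,0,0],[0,0.99,0],1],
    [[0,0,0],[0,0.99,0],1],
    [[0,0,0],[0,0.99,0],1],
    [[0,0,0],[0,0.99,0],1],
    [[0,0,0],[0,0.99,0],1],
  ],
)

```text
time: 56.5
tool_pos: [0.5764, -0.1264, 0.1637]
tool_rot: [0.671, -0.671, 0.226, -0.223]
contact_force: [-0.8, -0.2, -3.1]
gripper_width: 0.191
```

Emit:
drive_tool(
  motion=[
    [[0,0,0],[0,0.99,0],1],
    [[0,0,0],[0,0.99,0],1],
    [[0,0,0],[0,0.99,0],1],
    [[0,0,0],[0,0.99,0],1],
    [[0,0,0],[0,0.99,0],1],
    [[0,0,0],[0,0.99,0],1],
    [[0,0,0],[0,0.99,0],1],
    [[0,0,0],[0,0.99,0],1],
    [[0,0,0],[0,0.99,0],1],
    [[0,0,0],[0,0.99,0],1],
    [[0,0,0],[0,0.99,0],1],
    [[0,0,0],[0,0.99,0],1],
  ],
)

```text
time: 57.7
tool_pos: [0.5764, -0.1264, 0.1637]
tool_rot: [0.471, -0.472, 0.528, -0.526]
contact_force: [-0.2, -0.5, -3.6]
gripper_width: 0.193
```

Run:
```python
from h import *
f=grab("wrist"); fit(f,[.5890,.0930],-99)
```

```text
cap in tool x 0.6 z 1.3, underside world z 0.1465 cap->nest shift x -8.80 z -0.55
tcp [ 0.5765 -0.1264  0.1638] yaw -96.5 tilt 0.25 shift [0. 0. 0.] turn_y 0.50
[ 0.03562348 -0.25890164 -3.39308372]
```

Emit:
drive_tool(
  motion=[
    [[0,0,0],[0,0.5,0],1],
    [[-0.975,0,-0.103],[0,0,0],1],
    [[-0.975,0,-0.103],[0,0,0],1],
    [[-0.975,0,-0.103],[0,0,0],1],
    [[-0.975,0,-0.103],[0,0,0],1],
    [[-0.975,0,-0.103],[0,0,0],1],
    [[-0.975,0,-0.103],[0,0,0],1],
    [[-0.975,0,-0.103],[0,0,0],1],
    [[-0.975,0,-0.103],[0,0,0],1],
    [[-0.975,0,-0.103],[0,0,0],1],
  ],
)

```text
time: 58.75
tool_pos: [0.5869, 0.0945, 0.1644]
tool_rot: [0.46, -0.462, 0.537, -0.535]
contact_force: [-0.0, -0.4, -2.8]
gripper_width: 0.191
```

Emit:
drive_tool(
  motion=[
    [[0,1,0],[0,0,0],1],
    [[0,1,0],[0,0,0],1],
    [[0,1,0],[0,0,0],1],
    [[0,0.4,0],[0,0,0],1],
    [[0,0.3,0],[0,0,0],1],
    [[0,0,0],[0,0,0],1],
    [[0,0,0],[0,0,0],1],
  ],
)

```text
time: 59.45
tool_pos: [0.5889, 0.0935, 0.0751]
tool_rot: [-0.461, 0.46, -0.536, 0.537]
contact_force: [0.2, 0.5, -3.1]
gripper_width: 0.193
```

Run:
```python
from h import *
f=grab("wrist"); fit(f,[.5890,.0930],-99)
```

```text
cap in tool x 0.7 z 1.0, underside world z 0.0579 cap->nest shift x -0.01 z -0.05
tcp [0.5892 0.0935 0.0755] yaw -98.7 tilt 0.14 shift [0. 0. 0.] turn_y 0.06
[ 0.04513773  0.01011807 -3.17410123]
```

Emit:
drive_tool(
  motion=[
    [[-0.01,0,-0.05],[0,0.06,0],1],
    [[0,0.4,0],[0,0,0],1],
    [[0,0.2,0],[0,0,0],1],
    [[0,0.1,0],[0,0,0],1],
    [[0,0.1,0],[0,0,0],1],
    [[0,0,0],[0,0,0],1],
  ],
)

```text
time: 60.1
tool_pos: [0.5866, 0.0939, 0.0535]
tool_rot: [0.459, -0.46, 0.538, -0.537]
contact_force: [0.1, 0.2, -2.9]
gripper_width: 0.198
```

Emit:
drive_tool(
  motion=[
    [[0,0.08,0],[0,0,0],1],
    [[0,0,0],[0,0,0],1],
  ],
)

```text
time: 60.3
tool_pos: [0.5873, 0.0939, 0.0523]
tool_rot: [-0.46, 0.459, -0.537, 0.538]
contact_force: [0.6, -0.3, -2.7]
gripper_width: 0.199
```

Emit:
drive_tool(
  motion=[
    [[0,0,0],[0,0,0],0.2],
    [[0,0,0],[0,0,0],0.2],
    [[0,0,0],[0,0,0],0.2],
    [[0,0,0],[0,0,0],0.2],
    [[0,-0.5,0],[0,0,0],0.2],
    [[0,-1,0],[0,0,0],0],
    [[0,-1,0],[0,0,0],0],
    [[0,-1,0],[0,0,0],0],
    [[0,-1,0],[0,0,0],0],
    [[0,-1,0],[0,0,0],0],
    [[-0.2,0,-1],[0,0,0],0],
    [[-0.2,0,-1],[0,0,0],0],
  ],
)

```text
time: 61.5
tool_pos: [0.5397, 0.1117, 0.1923]
tool_rot: [-0.46, 0.458, -0.537, 0.539]
contact_force: [-0.2, -0.2, 0.1]
gripper_width: 0.502
```

Run:
```python
from h import *
f=grab("wrist"); tops(f,.062,.08,(.38,.65,.02,.28)); tops(f,.034,.06,(.36,.7,.31,.5),50)
t=grab("top"); tops(t,.048,.075,(.38,.72,-.45,-.3),20); hsv=cv2.cvtColor(t["img"],cv2.COLOR_BGR2HSV)
m=cv2.inRange(hsv,(45,100,40),(85,255,255)); n,L,st,ce=cv2.connectedComponentsWithStats(m)
for i in range(1,n):
    if st[i,4]>30: print("green",ce[i],st[i,4],plane(t,ce[i],.055),np.median(cloud(t)[L==i],0))
go([.45,-.383,.15]); cv2.imwrite("pics/t2.png",cv2.resize(t["img"][110:310,170:490],(800,500)))
```

```text
ctr [588.4  93.3] long 31.3 short 17.7 longaxis -9.4 n 716 z 0.0709
ctr [590.6 212.8] long 32.0 short 18.7 longaxis 15.5 n 782 z 0.0708
ctr [470.2  94.4] long 32.1 short 18.0 longaxis 3.4 n 544 z 0.0707
ctr [471.  214.2] long 32.8 short 18.0 longaxis -27.9 n 540 z 0.0709
ctr [546.2 389.5] long 31.8 short 19.9 longaxis -3.6 n 626 z 0.0416
ctr [449.  398.2] long 33.4 short 19.6 longaxis -2.3 n 512 z 0.0416
ctr [ 590.6 -352. ] long 23.6 short 22.0 longaxis -74.8 n 66 z 0.0608
ctr [ 452.8 -379.6] long 40.7 short 39.4 longaxis 88.2 n 146 z 0.0566
green [455.40789474 218.07894737] 76 [[ 0.4536611  -0.38286816  0.055     ]] [ 0.45318393 -0.38136666  0.05991786]
tcp [0.5375 0.1125 0.1907] yaw -98.9 tilt 0.04 shift [20.12  1.62 -0.39]
```

View pics/t2.png

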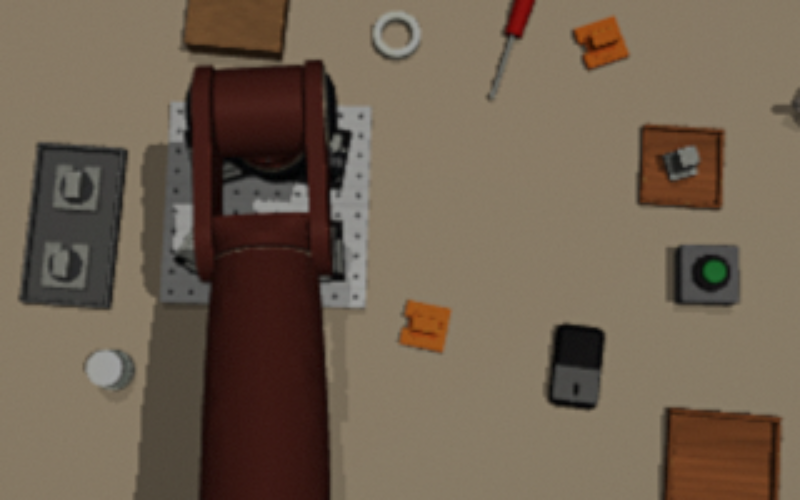

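All four caps are seated: boss tops are at 0.0708 m and each centre is within 1 mm of its nest. The top view shows the gauge in its stand and both caps in the tray. Next is the button.

Emit:
drive_tool(
  motion=[
    [[0.955,0,-0.014],[0,0,0],1],
    [[0.955,0,-0.014],[0,0,0],1],
    [[0.955,0,-0.014],[0,0,0],1],
    [[0.955,0,-0.014],[0,0,0],1],
    [[0.955,0,-0.014],[0,0,0],1],
    [[0.955,0,-0.014],[0,0,0],1],
    [[0.955,0,-0.014],[0,0,0],1],
    [[0.955,0,-0.014],[0,0,0],1],
    [[0.955,0,-0.014],[0,0,0],1],
    [[0.955,0,-0.014],[0,0,0],1],
    [[0.955,0,-0.014],[0,0,0],1],
    [[0.955,0,-0.014],[0,0,0],1],
  ],
)

```text
time: 62.8
tool_pos: [0.4904, -0.1723, 0.1905]
tool_rot: [-0.459, 0.459, -0.537, 0.538]
contact_force: [-0.4, -0.9, 0.1]
gripper_width: 0.002
```

Emit:
drive_tool(
  motion=[
    [[0.955,0,-0.014],[0,0,0],1],
    [[0.955,0,-0.014],[0,0,0],1],
    [[0.955,0,-0.014],[0,0,0],1],
    [[0.955,0,-0.014],[0,0,0],1],
    [[0.955,0,-0.014],[0,0,0],1],
    [[0.955,0,-0.014],[0,0,0],1],
    [[0.955,0,-0.014],[0,0,0],1],
    [[0.955,0,-0.014],[0,0,0],1],
    [[0.955,0,-0.014],[0,0,0],1],
    [[0,1,0],[0,0,0],1],
    [[0,1,0],[0,0,0],1],
    [[0,0,0],[0,0,0],1],
  ],
)

```text
time: 64.0
tool_pos: [0.4517, -0.3813, 0.1358]
tool_rot: [0.459, -0.459, 0.54, -0.535]
contact_force: [0.3, 0.9, -1.0]
gripper_width: 0.0
```

Run:
```python
from h import *
f=grab("wrist"); hsv=cv2.cvtColor(f["img"],cv2.COLOR_BGR2HSV)
m=cv2.inRange(hsv,(45,100,40),(85,255,255)); n,L,st,ce=cv2.connectedComponentsWithStats(m)
for i in range(1,n):
    if st[i,4]>30: print("green",ce[i],st[i,4],plane(f,ce[i],.06),np.median(cloud(f)[L==i],0))
go([.4535,-.382,.060])
cv2.imwrite("pics/w12.png",cv2.resize(f["img"],(800,500)))
```

```text
green [325.51186791 211.26728586] 969 [[ 0.45156066 -0.38396751  0.06      ]] [ 0.45263392 -0.38402473  0.0627082 ]
tcp [ 0.4526 -0.382   0.138 ] yaw -99.0 tilt 0.22 shift [0.   3.12 0.04]
```

View pics/w12.png

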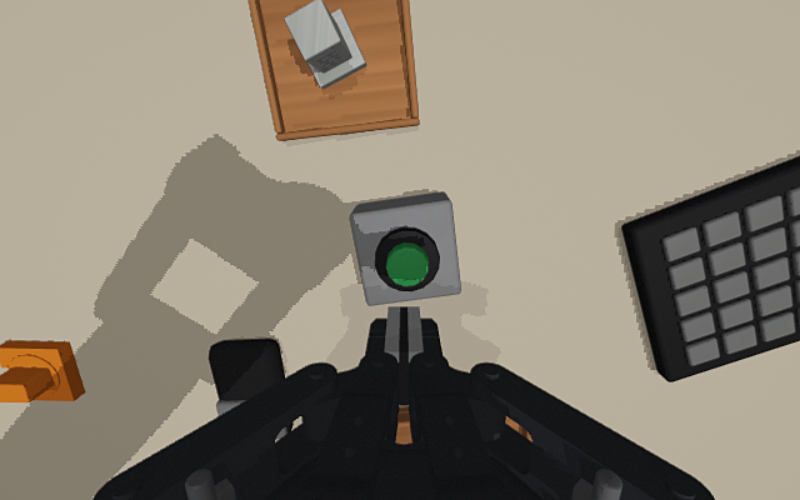

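Emit:
drive_tool(
  motion=[
    [[0,1,0],[0,0,0],1],
    [[0,1,0],[0,0,0],1],
    [[0,0.7,0],[0,0,0],1],
    [[0,0.1,0],[0,0,0],1],
    [[0,0.1,0],[0,0,0],1],
    [[0,0,0],[0,0,0],1],
  ],
)

```text
time: 64.65
tool_pos: [0.4544, -0.3834, 0.0689]
tool_rot: [-0.459, 0.459, -0.537, 0.539]
contact_force: [-0.1, -0.1, 0.2]
gripper_width: -0.006
```

Emit:
drive_tool(
  motion=[
    [[0,0.1,0],[0,0,0],1],
    [[0,0.05,0],[0,0,0],1],
    [[0,0,0],[0,0,0],1],
  ],
)

```text
time: 64.95
tool_pos: [0.4536, -0.3826, 0.0636]
tool_rot: [-0.459, 0.459, -0.537, 0.538]
contact_force: [-0.6, 0.7, -0.3]
gripper_width: -0.004
```

Emit:
drive_tool(
  motion=[
    [[0,0.1,0],[0,0,0],1],
    [[0,0.1,0],[0,0,0],1],
    [[0,0,0],[0,0,0],1],
  ],
)

```text
time: 65.25
tool_pos: [0.4538, -0.3827, 0.0585]
tool_rot: [-0.459, 0.459, -0.537, 0.538]
contact_force: [0.2, -1.0, 3.0]
gripper_width: -0.002
```

Emit:
drive_tool(
  motion=[
    [[0,0.1,0],[0,0,0],1],
    [[0,0.06,0],[0,0,0],1],
    [[0,0,0],[0,0,0],1],
  ],
)

```text
time: 65.55
tool_pos: [0.4539, -0.3829, 0.0559]
tool_rot: [-0.459, 0.459, -0.537, 0.538]
contact_force: [-2.5, 3.3, 10.3]
gripper_width: -0.0
```

Emit:
drive_tool(
  motion=[
    [[0,0.04,0],[0,0,0],1],
    [[0,0,0],[0,0,0],1],
    [[0,-0.5,0],[0,0,0],1],
    [[0,-1,0],[0,0,0],1],
    [[0,-1,0],[0,0,0],1],
    [[0,-1,0],[0,0,0],1],
    [[0,-1,0],[0,0,0],1],
    [[0,-1,0],[0,0,0],1],
    [[0,0,0],[0,0,0],1],
  ],
)

```text
time: 66.45
tool_pos: [0.455, -0.384, 0.1952]
tool_rot: [-0.459, 0.459, -0.535, 0.54]
contact_force: [0.5, -0.7, 0.9]
gripper_width: -0.003
```

Run:
```python
from h import *
t=grab("top"); tops(t,.062,.08,(.38,.65,.02,.28),20); tops(t,.034,.06,(.36,.7,.31,.5),20); tops(t,.048,.075,(.55,.72,-.45,-.3),20)
f=grab("wrist"); hsv=cv2.cvtColor(f["img"],cv2.COLOR_BGR2HSV); m=cv2.inRange(hsv,(45,100,40),(85,255,255))>0; print("button z",np.median(cloud(f)[m],0),m.sum()); go([.45,-.38,.15]); print(manip.state()["contact_force"])
```

```text
ctr [592.8 215.9] long 34.0 short 17.8 longaxis 14.8 n 67 z 0.0695
ctr [589.4  95.4] long 30.9 short 18.5 longaxis -7.4 n 64 z 0.0698
ctr [472.9 216.9] long 32.0 short 18.3 longaxis -26.4 n 66 z 0.0689
ctr [470.6  97.2] long 30.8 short 15.4 longaxis 1.8 n 65 z 0.0698
ctr [547.1 392.5] long 30.7 short 20.1 longaxis 0.8 n 64 z 0.0410
ctr [451.2 401.4] long 31.4 short 19.6 longaxis -2.3 n 66 z 0.0405
ctr [ 590.1 -351.4] long 23.2 short 21.4 longaxis -71.4 n 60 z 0.0610
button z [ 0.45197427 -0.38377002  0.0627262 ] 631
tcp [ 0.4535 -0.3824  0.1907] yaw -99.0 tilt 0.01 shift [-0.07  1.63 -0.15] 
[ 0.28189985 -0.20355993 -0.02068189]
```

```bash
python3 -c "
from plant import manip
print(manip.job_done())"
```

```text
the job is handed in; nothing more can be done
None
```

The pallet is ready and the job is handed in at about 67 s. The gauge stands upright in the smaller (100 mm) stand, the old cap lies flat in the +x half of the finished-parts tray, and all four unmarked caps are seated. I then pressed the start button and let it go.

- **Caps:** in the wrist-camera check, each boss top read 0.071 m, the same as the old cap read while seated. Each centre was within about 1 mm of its nest.
- **Start button:** it reached about 10 N against its 4 N spring, roughly 5–6 mm of travel. After release its top was back at its starting height.
- **Gauge and tray:** a last top-camera look found the gauge upright in its stand and both tray caps flat.
- **Disagreement:** that top view placed the caps 2–3 mm off the wrist-camera positions. The shift is nearly the same for every cap, so I took it as calibration error.
- **Not checked directly:** I could not read the pin travel or the button joint. Both are inferred from heights and force. None of the caps I re-measured during the job had been knocked aside.

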